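# Take the soap-stand stack apart

### The arm

A 7-joint arm with a two-finger parallel gripper is mounted at the origin on the work surface. World frame = base frame: x ahead of the robot, y to its left, z up, the work surface at z = 0. Lengths are in m, angles in rad, forces in N, time in s.
With the tool pointing down it reaches from about 0.425 to 0.925 m from the base axis. Payload 6.8 kg.
Tool frame: the origin (TCP) lies at the very end of the fingers, on their centre line; the grasp point (between the pads) lies 19 mm behind it; z points along the fingers, x is the direction in which the jaws open and shut, and the axes are right-handed (so a half turn about z gives the same grasp; the last joint's range is limited). The gripper opens to 85 mm and grips with 20 to 120 N. Pads are 22 mm wide; open, the fingers measure 114 mm over their backs; the gripper's body (76 mm by 85 mm) begins 54 mm behind the grasp point. The pads swing forward as they close: fully open they stand 13 mm farther back than shut.
Start: joints at [-1.333, 0.477, 0.022, 1.555, -0.011, 1.109, -0.083], TCP at [0.229, 0.635, 0.204] pointing down, gripper open.
Joint ranges: [-2.96, 2.96], [-0.34, 2.1], [-1.41, 1.46], [0.24, 2.44], [-1.37, 4.51], [0.17, 1.92], [-2.96, 2.96]. Speed limits (rad/s): [2.39, 2.39, 3.14, 3.14, 3.14, 3.14, 3.14].

### API

Orientations are given as a rotation vector (axis times angle).
In Python, from bench import * gives the robot as it stands.
- The arm moves only by the tool servo_tool, never from a script. Its argument "increments" is one flat list of numbers, 7 for each row, row after row: the shift along the tool's x, y, z in mm, then the turn, a rotation vector about the tool's x, y, z in rad, then the finger opening in mm, from 0 to 85.4. In form: [tx, ty, tz, wx, wy, wz, fingers, tx, ty, tz, wx, wy, wz, fingers, ...]. A call has exactly 8 rows; each row shifts and turns the commanded pose from where the row before left it, along the tool's axes as they then stand; what a row does not reach is not made up. A row lasts 1/8 s, in which the tool goes at most 62.5 mm and 10.7 degrees, less where a joint would pass 70% of its speed; a pose out of reach is approached as far as the arm can. A call is refused whole if a number of a shift passes 62.5 or a number of a turn 0.188, either way. A call with a gripper value outside its range is refused whole. The fingers move at their own pace and stop on an object; "squeeze" is the grip in N (left out, the last holds). Time passes only in rows, so rows that do not move let the fingers close, or fill a call up. It gives the time, the measured TCP pose, the force and the opening at its end, in the units of the state.
- get_obs(): the state, without advancing time (a new reading comes with each control period).
- grab_frame(name): name is "scene" or "top" or "wrist"; returns (picture, depth): 384x512x3 uint8, red, green, blue; 384x512 float32, m along the optical axis (not along the pixel's ray), 0 where there is no reading.
- calibration(name): a dict with "fx", "fy", "cx", "cy" (pixels), "k1" (the pictures are not rectified: a ray, as slopes to the right and down, at radius r is drawn at 1 + k1 r^2 times it, then the intrinsics apply), "eye" and "orientation" of the camera in the world; the wrist camera has in their place "T_tool_cam" (4x4, takes a point from camera to tool coordinates, whose origin is the TCP and whose axes are the tool frame's). Camera axes: x right, y up, looking along -z (the intrinsics and any distortion apply to the point x, -y, -z); pixel columns grow to the right and rows downward; lengths in m; the calibration is good to about 2 mm. A picture is of the moment at which its call begins: read the wrist's pose just before it. calibration takes no time and is no camera call.
- hand_in(): hands the job in, once; it reports no verdict.
The state is a dict: "clock": time; "joints": joint angles; "qvel": joint speeds; "tau": joint torques, N m; "tcp_pos": TCP position; "orientation": TCP orientation; "contact_force": force on the tool from outside, world axes, zero at the start; "moment": the same for the moment, N m; "grip_width": finger opening in m.
Only numpy, scipy, OpenCV 4.12 (cv2) and the standard library are available. Lean on these libraries where they do the work, as an engineer would, in place of code of your own. Each camera call takes 0.05 s, during which the arm holds its last target.

### The job

Take the stack on the soap stand apart so that it can dry: stand the small jar in the small round dish and the big jar in the big round dish, lay the soap case flat inside the steel tray, and lift the wooden drain plate straight and level up off its two pins and lay it flat and centred along the drying rack. Set each one down gently, never dropping or tipping it, and leave the tumbler and the toothbrush where they are.

Things in the scene. Friction and masses are not known exactly. Their poses are not given: they have to be found in the camera images.
- small_jar_c (a point): Small closed green glass jar with a flat wooden lid, a cylinder 36 mm in diameter and 40 mm tall, about 70 g. It stands on top of the big jar at the start. Point: its centre, 20 mm above its underside; z is its axis.
- big_jar_c (a point): Big closed green glass jar with a flat steel lid, a cylinder 54 mm in diameter and 50 mm tall, about 160 g. It stands on the soap case at the start. Point: its centre, 25 mm above its underside; z is its axis.
- soap_case_c (a point): White plastic travel soap case, shut, a block 90 mm (own x) by 60 mm (own y) by 34 mm (z), about 90 g. It lies on the drain plate at the start. Point: its centre, 17 mm above its underside.
- drain_plate_c (a point): Grooved light wooden plate, 144 (own x) x 66 (y) x 12 mm, 110 g, lowest in the stack. Its 10 mm through holes at x = +-58 mm sit over 8 mm upright steel pins of the soap stand, a fixed dark steel block 136 x 44 mm, 30 mm tall, long side along the plate's x. The plate rests on it, overhanging 11 mm at each long side; pins end 14 mm above its top face (lift 26 mm to clear). Point: plate centre.
- small_dish: Small round white ceramic dish, fixed: outer diameter 64 mm, flat inner floor 56 mm across and 6 mm above the work surface, rim 12 mm above the work surface. Origin: centre of its underside, on the work surface.
- big_dish: Big round white ceramic dish, fixed: outer diameter 84 mm, flat inner floor 76 mm across and 6 mm above the work surface, rim 12 mm above the work surface. Origin: centre of its underside, on the work surface.
- case_tray: Shallow rectangular steel tray, fixed: outside 122 mm (own x) by 92 mm (own y), walls 4 mm thick, inner floor 4 mm and rim 10 mm above the work surface. The case lies in it with its long side along the tray's long side (either way round). Origin: centre of its underside, on the work surface.
- dry_rack: Light wooden drying rack, fixed: two parallel bars 150 mm long (own x), 48 mm over both (own y), their flat tops 24 mm above the work surface. The plate lies on the bars along them (either way round). Origin: centre of its underside, on the work surface.
- tumbler: Bystander: open white ceramic tumbler, 68 mm in diameter at the rim, 90 mm tall, loose. Origin: centre of its underside.
- toothbrush: Bystander: bamboo toothbrush lying loose on the work surface, 180 mm long (own x), 12 mm wide, 16 mm tall at the head. Origin: centre of its underside.

How it is judged:
By the outcome, as a careful person would: the job done as asked, in the order asked, and still so for the second after the job is handed in, with the robot touching nothing.
It also fails if it takes over 125 s, if anything falls off the work surface, if the arm or the gripper's body presses on something with over 40 N, if the wrist force passes 120 N, or if a joint passes its speed limit or range.

## Working session

There is one attempt and no reset: what is moved stays moved. The work goes in short steps, Python scripts to look and compute and a tool call to move; the robot and the scene stay as the last step left them, time stands still between calls to the robot, and variables do not carry over. Pictures are saved under pics/ and viewed, and the job is handed in when it is done.

Besides the shell and the picture viewer there is one more tool, called in YAML: its name, and indented under it one key for each argument. servo_tool: Moves the arm, as the interface text tells. Its arguments: {"type":"object","properties":{"increments":{"type":"array","items":{"type":"number"}},"squeeze":{"type":"number"}},"required":["increments"]}

```bash
ls; mkdir -p pics; python3 - <<'E'
from bench import *
import cv2
print(get_obs())
for n in ("scene","top"):
    print(n,calibration(n))
    p,d=grab_frame(n); cv2.imwrite(f"pics/{n}0.png",p[:,:,::-1])
    import numpy as np; np.savez(f"{n}0.npz",p=p,d=d)
print(calibration("wrist"))
E
```

```text
pics
{'clock': 0.0, 'joints': array([-1.33309674,  0.47775768,  0.02235309,  1.55650807, -0.01152317,
        1.10933441, -0.08311879]), 'qvel': array([ 2.44041088e-04, -1.57778995e-03, -7.56814185e-05, -2.20481763e-05,
       -5.39432007e-04, -5.47591985e-04, -2.43122177e-03]), 'tau': array([-2.40086956e-04, -5.96471000e+01,  1.60790976e+00, -2.81190044e+01,
        1.24897700e-02,  9.53016628e-03, -6.20962268e-06]), 'tcp_pos': array([0.22858118, 0.63439239, 0.20313058]), 'orientation': array([ 2.56954738e+00,  1.80543915e+00, -2.29639457e-03]), 'contact_force': array([ 0.01542308, -1.32062253,  0.86464673]), 'moment': array([-0.03884602, -0.00779845,  0.03734487]), 'grip_width': 0.08559776734806006}
scene {'fx': 356.5554987926676, 'fy': 356.5554987926676, 'cx': 247.50605814829237, 'cy': 193.7388060814868, 'k1': -0.10495131895715339, 'eye': array([ 0.81971134, -0.35928352,  0.78745083]), 'orientation': array([0.56201422, 0.18040451, 0.65120728])}
top {'fx': 383.5252955149444, 'fy': 383.5252955149444, 'cx': 257.4806752303483, 'cy': 191.7116309671829, 'k1': -0.019428287998595188, 'eye': array([0.48640098, 0.00509922, 1.16147043]), 'orientation': array([ 0.04669104, -0.03919604, -1.5699939 ])}
{'fx': 290.69225644817504, 'fy': 290.69225644817504, 'cx': 255.2725878505323, 'cy': 191.48065559890867, 'k1': 0.011972108815196239, 'T_tool_cam': array([[ 9.99999361e-01, -6.93375184e-04, -8.92931857e-04,
         2.50483976e-04],
       [-9.31987339e-04, -9.52682677e-01, -3.03965208e-01,
        -7.75536534e-02],
       [-6.39918781e-04,  3.03965846e-01, -9.52682715e-01,
        -1.69250794e-01],
       [ 0.00000000e+00,  0.00000000e+00,  0.00000000e+00,
         1.00000000e+00]])}
```

View pics/scene0.png

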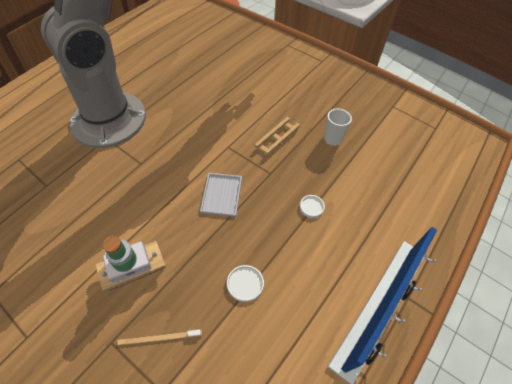

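View pics/top0.png

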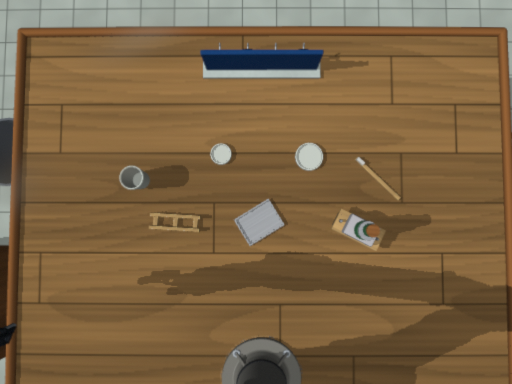

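```bash
cat > h.py <<'E'
import numpy as np, cv2
from scipy.spatial.transform import Rotation as R
from bench import *
def cam(name,obs=None):
    c=calibration(name)
    if name=="wrist":
        T=np.eye(4);T[:3,:3]=R.from_rotvec(obs["orientation"]).as_matrix();T[:3,3]=obs["tcp_pos"]
        W=T@c["T_tool_cam"]
    else:
        W=np.eye(4);W[:3,:3]=R.from_rotvec(c["orientation"]).as_matrix();W[:3,3]=c["eye"]
    K=np.array([[c["fx"],0,c["cx"]],[0,c["fy"],c["cy"]],[0,0,1.]])
    return K,np.array([c["k1"],0,0,0.]),W
def rays(C,uv):
    K,D,W=C
    n=cv2.undistortPoints(np.array(uv,float).reshape(-1,1,2),K,D).reshape(-1,2)
    d=np.c_[n[:,0],-n[:,1],-np.ones(len(n))]@W[:3,:3].T
    return W[:3,3],d
def plane(C,uv,z):
    o,d=rays(C,uv); return o+d*((z-o[2])/d[:,2])[:,None]
def cloud(C,d):
    vv,uu=np.mgrid[:d.shape[0],:d.shape[1]]
    o,r=rays(C,np.c_[uu.ravel(),vv.ravel()])
    P=o+r*d.reshape(-1,1); P[d.ravel()==0]=np.nan
    return P.reshape(d.shape+(3,))
def proj(C,P):
    K,D,W=C
    P=(np.atleast_2d(P)-W[:3,3])@W[:3,:3]
    P=P*[1,-1,-1]
    return cv2.projectPoints(P,np.zeros(3),np.zeros(3),K,D)[0].reshape(-1,2)
def snap(name,tag):
    o=get_obs() ; C=cam(name,o); p,d=grab_frame(name)
    cv2.imwrite(f"pics/{tag}.png",p[:,:,::-1]); np.savez(f"{tag}.npz",p=p,d=d,K=C[0],D=C[1],W=C[2])
    return C,p,d,o
def load(tag):
    z=np.load(f"{tag}.npz"); return (z["K"],z["D"],z["W"]),z["p"],z["d"]
E
python3 - <<'E'
from h import *
for n in("top","scene"):
    z=np.load(n+"0.npz");C=cam(n);P=cloud(C,z["d"])
    print(n,"table z",np.nanmedian(P[...,2]))
    m=(P[...,2]>0.006)&(P[...,2]<0.2)&(P[...,0]>0.3)&(P[...,0]<0.85)&(abs(P[...,1])<.6)
    k,l,s,c=cv2.connectedComponentsWithStats(m.astype(np.uint8))
    for i in range(1,k):
        if s[i,4]>15:
            Q=P[l==i]; print(s[i],Q.min(0).round(3),Q.max(0).round(3),Q.mean(0).round(3))
p=np.load("top0.npz")["p"];cv2.imwrite("pics/topz.png",cv2.resize(p[130:260,100:420,::-1],None,fx=2.5,fy=2.5,interpolation=cv2.INTER_CUBIC))
p=np.load("scene0.npz")["p"];cv2.imwrite("pics/scz.png",cv2.resize(p[90:350,90:360,::-1],None,fx=2.3,fy=2.3,interpolation=cv2.INTER_CUBIC))
E
```

```text
top table z 0.00044496897873025354
[210 143  21  21 225] [0.636 0.093 0.006] [0.698 0.155 0.017] [0.666 0.123 0.009]
[295 142  28  28 422] [ 0.618 -0.185  0.006] [ 0.701 -0.102  0.017] [ 0.657 -0.144  0.009]
[355 157  47  42 178] [ 0.531 -0.422  0.006] [ 0.655 -0.285  0.021] [ 0.596 -0.347  0.01 ]
[119 165  30  24 495] [0.555 0.333 0.006] [0.622 0.402 0.096] [0.588 0.372 0.057]
[234 198  51  48 264] [ 0.39  -0.069  0.006] [0.531 0.081 0.017] [0.459 0.005 0.009]
[ 331  208   55   43 1173] [ 0.378 -0.36   0.007] [ 0.5   -0.204  0.17 ] [ 0.441 -0.271  0.084]
[149 213  52  19 504] [0.432 0.181 0.006] [0.485 0.333 0.033] [0.459 0.257 0.021]
scene table z -0.00027621972046298904
[324 108  28  37 743] [0.552 0.331 0.006] [0.619 0.4   0.093] [0.587 0.361 0.06 ]
[255 117  45  38 526] [0.429 0.18  0.006] [0.488 0.333 0.028] [0.459 0.254 0.019]
[200 172  42  44 301] [ 0.386 -0.068  0.006] [0.528 0.081 0.015] [0.459 0.003 0.009]
[300 195  25  22 264] [0.633 0.091 0.006] [0.696 0.155 0.015] [0.664 0.122 0.009]
[  96  236   70   57 2415] [ 0.378 -0.362  0.007] [ 0.498 -0.204  0.17 ] [ 0.45  -0.286  0.083]
[227 265  37  37 522] [ 0.615 -0.185  0.006] [ 0.698 -0.103  0.015] [ 0.657 -0.147  0.009]
[245 277  11   9  26] [ 0.656 -0.148  0.006] [ 0.669 -0.121  0.009] [ 0.661 -0.132  0.007]
[253 280   8   7  17] [ 0.67  -0.137  0.006] [ 0.682 -0.119  0.009] [ 0.676 -0.128  0.007]
[118 330  84  15 399] [ 0.528 -0.417  0.006] [ 0.654 -0.286  0.019] [ 0.592 -0.35   0.009]
```

View pics/topz.png

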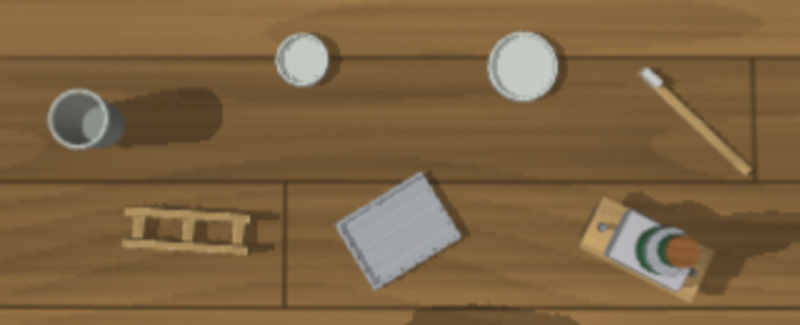

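View pics/scz.png

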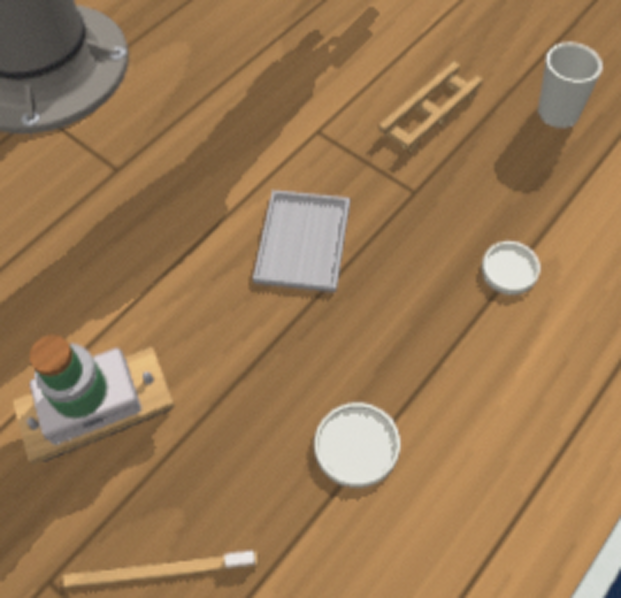

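```bash
python3 - <<'E'
from h import *
for n in("top","scene"):
    z=np.load(n+"0.npz");C=cam(n);P=cloud(C,z["d"]);X,Y,Z=P[...,0],P[...,1],P[...,2]
    def rect(tag,x0,x1,y0,y1,z0,z1):
        m=(X>x0)&(X<x1)&(Y>y0)&(Y<y1)&(Z>z0)&(Z<z1)
        Q=P[m][:,:2].astype(np.float32)*1000
        r=cv2.minAreaRect(Q); c=cv2.minEnclosingCircle(Q)
        print(n,tag,len(Q),"zmed",round(np.median(P[m][:,2]),4),"rect",np.round(r[0],1),np.round(r[1],1),round(r[2],1),"circ",np.round(c[0],1),round(c[1],1),"mean",Q.mean(0).round(1))
    rect("sdish",.6,.75,.05,.2,.005,.02)
    rect("bdish",.58,.75,-.22,-.06,.005,.02)
    rect("tray",.37,.56,-.1,.11,.005,.02)
    rect("rack",.4,.53,.15,.36,.016,.035)
    rect("plate",.35,.53,-.38,-.18,.03,.048)
    rect("case",.35,.53,-.38,-.18,.066,.082)
    rect("bjar",.35,.53,-.38,-.18,.118,.132)
    rect("sjar",.35,.53,-.38,-.18,.158,.175)
    rect("tumbler",.5,.65,.3,.45,.08,.1)
    rect("brush",.5,.7,-.45,-.27,.004,.03)
E
```

```text
top sdish 308 zmed 0.0073 rect [674.3 125.6] [137.9 154.2] 5.3 circ [670.3 130.7] 90.0 mean [666.9 121.8]
top bdish 539 zmed 0.0075 rect [ 668.3 -137.9] [163.7 151.6] 1.0 circ [ 666.2 -136.9] 109.4 mean [ 659.2 -142.5]
top tray 666 zmed 0.0067 rect [459.9   6.5] [210.3 177.2] 88.2 circ [466.3  10.9] 129.9 mean [460.9   5.2]
top rack 360 zmed 0.0244 rect [459.6 257. ] [148.9  47.9] 86.5 circ [458.6 257.1] 77.8 mean [459.1 256. ]
top plate 410 zmed 0.0423 rect [ 438.8 -283. ] [146.8  65.8] 63.3 circ [ 438.8 -282.7] 79.0 mean [ 441.8 -268.1]
top case 320 zmed 0.076 rect [ 438.4 -284.4] [91.6 61. ] 63.6 circ [ 438.2 -284.1] 52.5 mean [ 440.4 -267.1]
top bjar 143 zmed 0.1262 rect [ 439.8 -283.1] [48.7 43.6] 1.7 circ [ 439.5 -286.7] 26.1 mean [ 439.2 -277.1]
top sjar 147 zmed 0.1659 rect [ 441.7 -288.3] [31.1 33.4] 0.2 circ [ 441.3 -288.7] 17.2 mean [ 441.6 -288.4]
top tumbler 151 zmed 0.0892 rect [587.  366.5] [65.7 66. ] 36.0 circ [586.3 367.3] 34.7 mean [588.1 368.7]
top brush 418 zmed 0.0059 rect [ 597.8 -360.8] [177.3 195.3] 89.5 circ [ 593.8 -359.1] 123.7 mean [ 598.1 -358. ]
scene s
[... 401 characters left out ...]
8] 78.3 mean [459.4 253.3]
scene plate 805 zmed 0.0418 rect [ 437.5 -282.6] [144.6  68.5] 64.0 circ [ 438.  -282.7] 78.9 mean [ 448.5 -282.5]
scene case 580 zmed 0.0757 rect [ 438.8 -285.2] [90.  59.5] 63.9 circ [ 438.7 -284.6] 51.5 mean [ 448.8 -285.3]
scene bjar 229 zmed 0.1259 rect [ 442.9 -287.6] [51.  43.5] 81.4 circ [ 438.6 -286.5] 26.5 mean [ 450.1 -287.8]
scene sjar 250 zmed 0.1665 rect [ 441.2 -289.2] [33.7 32.7] 11.7 circ [ 440.3 -288.6] 17.5 mean [ 442.  -289.5]
scene tumbler 183 zmed 0.0875 rect [585.2 365.5] [67.7 67.5] 84.9 circ [585.1 365.4] 35.8 mean [585.3 366.4]
scene brush 515 zmed 0.0072 rect [ 610.6 -360.9] [168.2 157. ] 0.2 circ [ 606.1 -361.6] 93.2 mean [ 592.5 -351.3]
```

```bash
cat >> h.py <<'E'
def tgt(x,y,z,yaw):  # mm, deg ; pointing down, tool x at yaw
    a=np.deg2rad(yaw); X=np.array([np.cos(a),np.sin(a),0]);Zt=np.array([0,0,-1.]);Y=np.cross(Zt,X)
    return np.array([x,y,z])/1000, np.c_[X,Y,Zt]
def plan(wps,f,start=None):
    """wps: (x,y,z,yaw,nrows)"""
    if start is None:
        o=get_obs();p=o["tcp_pos"];M=R.from_rotvec(o["orientation"]).as_matrix();print("t",round(o["clock"],2),"F",o["contact_force"].round(1),"w",round(o["grip_width"]*1000,1))
    else: p,M=tgt(*start)
    i=0
    for *t,n in wps:
        q,N=tgt(*t); w=R.from_matrix(M.T@N).as_rotvec()
        for k in range(n):
            pn=p+(q-p)/(n-k); s=np.round(M.T@(pn-p)*1000,1)
            wk=np.round(R.from_matrix(M.T@N).as_rotvec()/(n-k),3)
            print(i//8,", ".join(f"{v:g}" for v in list(s)+list(wk)+[f])); i+=1
            p=p+M@s/1000; M=M@R.from_rotvec(wk).as_matrix()
def st():
    o=get_obs();M=R.from_rotvec(o["orientation"]).as_matrix()
    print("t",round(o["clock"],2),"tcp",(o["tcp_pos"]*1000).round(1),"yaw",round(np.degrees(np.arctan2(M[1,0],M[0,0])),2),"zt",M[:,2].round(4),"F",o["contact_force"].round(1),"w",round(o["grip_width"]*1000,1))
E
python3 - <<'E'
from h import *
st()
plan([(540,300,260,40,8),(560,-60,270,0,8),(441,-289,270,-26.4,8)],85)
E
```

```text
t 0.1 tcp [228.6 634.5 203.2] yaw 70.19 zt [-4.0e-04 -1.6e-03 -1.0e+00] F [-0.4  0.3  0.3] w 85.4
t 0.1 F [-0.4  0.3  0.3] w 85.4
0 -26.2, 50.8, -7, 0, 0, 0.066, 85
0 -22.7, 52.4, -7.1, 0, 0, 0.066, 85
0 -19.2, 53.8, -7, 0, 0, 0.066, 85
0 -15.7, 54.9, -7.1, 0, 0, 0.066, 85
0 -12, 55.9, -7, 0, 0, 0.066, 85
0 -8.3, 56.5, -7.1, 0, 0, 0.066, 85
0 -4.5, 57, -7, 0, 0.001, 0.065, 85
0 -0.9, 57.1, -7.1, 0.001, 0, 0.066, 85
1 -27, 36.1, -1.2, -0, 0, 0.087, 85
1 -23.8, 38.3, -1.3, -0, 0, 0.087, 85
1 -20.3, 40.2, -1.2, 0, 0, 0.087, 85
1 -16.8, 41.8, -1.3, 0, 0, 0.087, 85
1 -13.1, 43.1, -1.2, 0, 0, 0.088, 85
1 -9.2, 44.1, -1.3, 0, 0, 0.087, 85
1 -5.4, 44.8, -1.2, 0, 0, 0.088, 85
1 -1.4, 45, -1.3, 0, 0, 0.087, 85
2 -14.9, 28.6, 0, 0, 0, 0.058, 85
2 -13.2, 29.4, 0, 0, 0, 0.058, 85
2 -11.5, 30.2, 0, 0, 0, 0.057, 85
2 -9.7, 30.8, 0, 0, 0, 0.058, 85
2 -7.9, 31.3, 0, 0, 0, 0.057, 85
2 -6.1, 31.7, 0, 0, 0, 0.058, 85
2 -4.3, 31.9, 0.1, 0, 0, 0.057, 85
2 -2.5, 32.2, 0, 0, 0, 0.058, 85
```

servo_tool:
  increments: [-26, 51, -7, 0, 0, 0.066, 85, -23, 52, -7, 0, 0, 0.066, 85, -19, 54, -7, 0, 0, 0.066, 85, -16, 55, -7, 0, 0, 0.066, 85, -12, 56, -7, 0, 0, 0.066, 85, -8, 57, -7, 0, 0, 0.066, 85, -5, 57, -7, 0, 0, 0.066, 85, -1, 57, -7, 0, 0, 0.066, 85]
  squeeze: 30

```text
clock: 1.1
tcp_pos: [0.541, 0.2981, 0.2601]
orientation: [-2.954, -1.07, 0.001]
contact_force: [0.9, 0.1, -0.4]
grip_width: 0.0853
```

servo_tool:
  increments: [-27, 36, -1, 0, 0, 0.087, 85, -24, 38, -1, 0, 0, 0.087, 85, -20, 40, -1, 0, 0, 0.087, 85, -17, 42, -1, 0, 0, 0.087, 85, -13, 43, -1, 0, 0, 0.087, 85, -9, 44, -1, 0, 0, 0.087, 85, -5, 45, -1, 0, 0, 0.087, 85, -1, 45, -1, 0, 0, 0.087, 85]

```text
clock: 2.1
tcp_pos: [0.5599, -0.0614, 0.268]
orientation: [-3.141, 0.004, 0.001]
contact_force: [1.1, 0.0, 0.0]
grip_width: 0.0848
```

```bash
python3 - <<'E'
from h import *
st()
plan([(480,-242,310,-26.4,6),(480,-242,310,-26.4,2)],85)
E
```

```text
t 2.1 tcp [559.9 -61.4 268. ] yaw -0.14 zt [-4.e-04  7.e-04 -1.e+00] F [1.1 0.  0. ] w 84.8
t 2.1 F [1.1 0.  0. ] w 84.8
0 -13.2, 30.1, -7, -0, 0, 0.076, 85
0 -10.9, 31.1, -7, -0, 0, 0.076, 85
0 -8.5, 31.8, -7, -0, 0, 0.077, 85
0 -6.1, 32.4, -7, -0, 0, 0.076, 85
0 -3.6, 32.7, -7, -0, 0, 0.077, 85
0 -1.1, 32.9, -7.1, -0, 0.001, 0.076, 85
0 -0, -0, 0, -0, -0, 0, 85
0 -0, -0, 0, -0.001, -0, 0, 85
```

servo_tool:
  increments: [-13, 30, -7, 0, 0, 0.076, 85, -11, 31, -7, 0, 0, 0.076, 85, -9, 32, -7, 0, 0, 0.077, 85, -6, 32, -7, 0, 0, 0.076, 85, -4, 33, -7, 0, 0, 0.077, 85, -1, 33, -7, 0, 0, 0.076, 85, 0, 0, 0, 0, 0, 0, 85, 0, 0, 0, 0, 0, 0, 85]

```text
clock: 3.1
tcp_pos: [0.4809, -0.2405, 0.31]
orientation: [-3.059, 0.712, 0.0]
contact_force: [0.6, 0.8, 0.8]
grip_width: 0.0852
```

```bash
python3 - <<'E'
from h import *
st()
C,p,d,o=snap("wrist","w1")
P=cloud(C,d);Z=P[...,2]
def rect(tag,z0,z1):
    m=(Z>z0)&(Z<z1)
    k,l,s,c=cv2.connectedComponentsWithStats(m.astype(np.uint8))
    i=1+np.argmax(s[1:,4]); Q=P[(l==i)][:,:2].astype(np.float32)*1000
    r=cv2.minAreaRect(Q); c=cv2.minEnclosingCircle(Q)
    print(tag,len(Q),"z",round(np.median(Z[l==i]),4),"rect",np.round(r[0],1),np.round(r[1],1),round(r[2],1),"circ",np.round(c[0],1),round(c[1],1))
rect("plate",.036,.048);rect("case",.070,.082);rect("bjar",.12,.132);rect("sjar",.16,.172)
st()
E
```

```text
t 3.1 tcp [ 480.9 -240.5  310. ] yaw -26.21 zt [-2.e-04  4.e-04 -1.e+00] F [0.6 0.8 0.8] w 85.2
plate 859 z 0.0414 rect [ 460.1 -237.8] [46.1 65.7] 63.2 circ [ 459.9 -238.3] 39.7
case 871 z 0.0752 rect [ 444.  -272.1] [64.9 59.6] 62.3 circ [ 442.9 -272.5] 42.8
bjar 516 z 0.1253 rect [ 440.7 -281. ] [40.8 51.6] 70.9 circ [ 439.  -285.9] 26.1
sjar 652 z 0.1653 rect [ 441.2 -287.9] [34.1 33.7] 81.3 circ [ 441.1 -288.2] 17.5
t 3.15 tcp [ 481.1 -239.9  309.8] yaw -26.13 zt [-5.e-04  5.e-04 -1.e+00] F [0.9 0.3 0. ] w 84.9
```

View pics/w1.png

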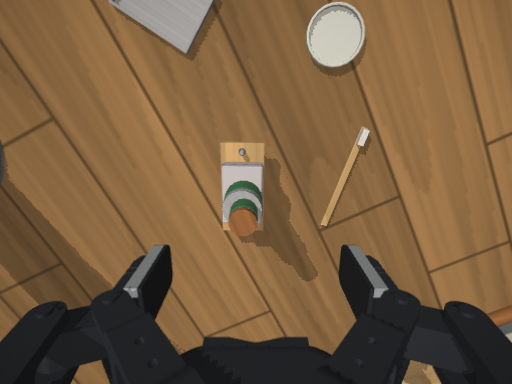

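```bash
python3 - <<'E'
from h import *
plan([(441.3,-288.4,220,-26.2,3),(441.3,-288.4,136,-26.2,4)],60)
E
```

```text
t 3.15 F [0.9 0.3 0. ] w 84.9
0 -4.8, 20.4, 29.9, -0, 0, 0, 60
0 -4.8, 20.4, 29.9, -0, 0, 0.001, 60
0 -4.7, 20.3, 30, -0, 0.001, 0, 60
0 -0, 0, 21, -0, -0, 0, 60
0 -0, 0, 21, -0, -0, 0, 60
0 -0, 0, 21, -0, -0, 0, 60
0 -0, 0, 21, -0, -0, 0, 60
```

servo_tool:
  increments: [-5, 20.4, 30, 0, 0, 0, 60, -5, 20.4, 30, 0, 0, 0, 60, -4.5, 20.4, 30, 0, 0, 0, 60, 0, 0, 21, 0, 0, 0, 60, 0, 0, 21, 0, 0, 0, 60, 0, 0, 21, 0, 0, 0, 60, 0, 0, 21, 0, 0, 0, 60, 0, 0, 0, 0, 0, 0, 60]

```text
clock: 4.15
tcp_pos: [0.4402, -0.2876, 0.1346]
orientation: [-3.06, 0.709, 0.006]
contact_force: [0.2, -0.5, 0.7]
grip_width: 0.0603
```

servo_tool:
  increments: [0, 0, 0, 0, 0, 0, 50, 0, 0, 0, 0, 0, 0, 44, 0, 0, 0, 0, 0, 0, 40, 0, 0, 0, 0, 0, 0, 38, 0, 0, 0, 0, 0, 0, 36, 0, 0, 0, 0, 0, 0, 34, 0, 0, 0, 0, 0, 0, 30, 0, 0, 0, 0, 0, 0, 30]
  squeeze: 25

```text
clock: 5.15
tcp_pos: [0.4409, -0.2892, 0.1365]
orientation: [-3.06, 0.712, -0.001]
contact_force: [-1.5, 1.5, 4.7]
grip_width: 0.0333
```

```bash
python3 - <<'E'
from h import *
st()
snap("wrist","w2")
E
```

```text
t 5.15 tcp [ 440.9 -289.2  136.5] yaw -26.19 zt [ 4.e-04  1.e-04 -1.e+00] F [-1.5  1.5  4.7] w 33.3
```

View pics/w2.png

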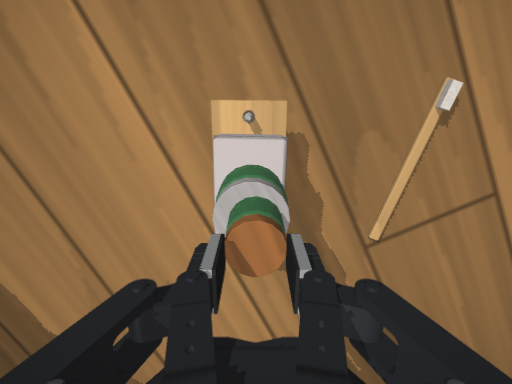

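servo_tool:
  increments: [0, 0, 0, 0, 0, 0, 30, 0, 0, -2, 0, 0, 0, 30, 0, 0, -4, 0, 0, 0, 30, 0, 0, -8, 0, 0, 0, 30, 0, 0, -16, 0, 0, 0, 30, 0, 0, -20, 0, 0, 0, 30, 0, 0, -20, 0, 0, 0, 30, 0, 0, 0, 0, 0, 0, 30]

```text
clock: 6.2
tcp_pos: [0.442, -0.2899, 0.2081]
orientation: [3.06, -0.711, 0.006]
contact_force: [-0.3, -0.3, -0.8]
grip_width: 0.033
```

```bash
python3 - <<'E'
from h import *
st()
C,p,d,o=snap("wrist","w3")
P=cloud(C,d);Z=P[...,2]
z0=o["tcp_pos"][2]-.136+.166
m=(Z>z0-.007)&(Z<z0+.007)
hsv=cv2.cvtColor(p,cv2.COLOR_RGB2HSV)
m&=(hsv[...,1]>120)&(hsv[...,2]>60)
Q=P[m][:,:2].astype(np.float32)*1000
print(len(Q),z0,np.median(Z[m]),cv2.minEnclosingCircle(Q))
A=np.c_[P[m][:,:2],np.ones(m.sum())];print(np.linalg.lstsq(A,Z[m],rcond=None)[0])
m=(Z>.12)&(Z<.132)&(P[...,0]<.5)
Q=P[m][:,:2].astype(np.float32)*1000;print("bjar",len(Q),cv2.minEnclosingCircle(Q))
E
```

```text
t 6.2 tcp [ 442.  -289.9  208.1] yaw -26.18 zt [ 0.004  -0.0012 -1.    ] F [-0.3 -0.3 -0.8] w 33.0
3013 0.23813392300737188 0.2369390654814518 ((441.36785888671875, -288.7616882324219), 18.626394271850586)
[-0.01598148 -0.03046651  0.23507989]
bjar 1997 ((439.0140075683594, -286.157470703125), 26.104230880737305)
```

View pics/w3.png

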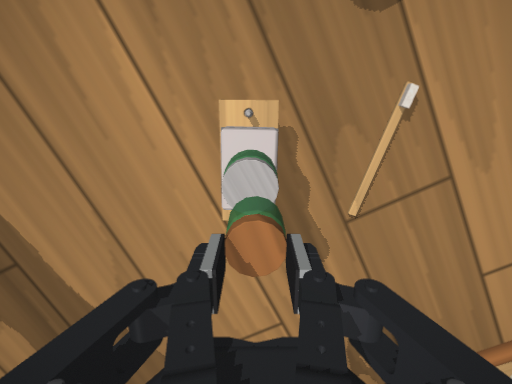

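```bash
python3 - <<'E'
from h import *
plan([(665.5,123,150,-26.2,12),(665.5,123,60,-26.2,4)],30)
E
```

```text
t 6.25 F [-0.1 -0.7 -1.5] w 33.4
0 1.6, -39.1, 4.8, -0, -0, 0, 30
0 1.6, -39.1, 4.8, -0, -0, 0, 30
0 1.6, -39.1, 4.8, -0, -0, 0, 30
0 1.6, -39.1, 4.8, -0, -0, 0, 30
0 1.6, -39.1, 4.8, -0, -0, 0, 30
0 1.6, -39, 4.8, -0, -0, 0, 30
0 1.6, -39.1, 4.7, -0, -0, 0, 30
0 1.6, -39, 4.8, -0, -0, 0, 30
1 1.6, -39.1, 4.7, -0, -0, 0, 30
1 1.6, -39, 4.8, -0, -0.001, 0, 30
1 1.6, -39.1, 4.7, -0, -0, 0, 30
1 1.6, -39, 4.8, -0.001, -0.001, 0, 30
1 0, -0, 22.5, 0, 0, 0, 30
1 0, -0, 22.5, 0, 0, 0, 30
1 0, -0, 22.5, 0, 0, 0, 30
1 0, -0.1, 22.5, 0, 0, 0, 30
```

servo_tool:
  increments: [0.5, -15, 0, 0, 0, 0, 30, 1.5, -30, 3, 0, 0, 0, 30, 2, -45, 6, 0, 0, 0, 30, 2, -48, 6, 0, 0, 0, 30, 2, -48, 6, 0, 0, 0, 30, 2, -48, 6, 0, 0, 0, 30, 2, -48, 6, 0, 0, 0, 30, 2, -48, 6, 0, 0, 0, 30]

```text
clock: 7.25
tcp_pos: [0.599, 0.0038, 0.1658]
orientation: [3.06, -0.71, -0.003]
contact_force: [0.3, 1.1, -0.9]
grip_width: 0.0328
```

servo_tool:
  increments: [2, -48, 6, 0, 0, 0, 30, 1.5, -44, 6, 0, 0, 0, 30, 1, -30, 6, 0, 0, 0, 30, 0.5, -16, 6, 0, 0, 0, 30, 0, 0, 20, 0, 0, 0, 30, 0, 0, 25, 0, 0, 0, 30, 0, 0, 20, 0, 0, 0, 30, 0, 0, 15, 0, 0, 0, 30]

```text
clock: 8.25
tcp_pos: [0.6635, 0.1212, 0.0615]
orientation: [3.058, -0.714, -0.002]
contact_force: [-0.8, -1.1, 0.2]
grip_width: 0.0331
```

```bash
python3 - <<'E'
from h import *
st()
plan([(665.5,123,20,-26.2,4),(665.5,123,17,-26.2,4)],30)
C,p,d,o=snap("wrist","w4")
hsv=cv2.cvtColor(p,cv2.COLOR_RGB2HSV)
m=((hsv[...,1]<45)&(hsv[...,2]>150)).astype(np.uint8)
for c in cv2.findContours(m,cv2.RETR_EXTERNAL,cv2.CHAIN_APPROX_NONE)[0]:
    if cv2.contourArea(c)>300:
        Q=plane(C,c.reshape(-1,2),.012)[:,:2].astype(np.float32)*1000; print(cv2.boundingRect(c),cv2.minEnclosingCircle(Q))
E
```

```text
t 8.25 tcp [663.5 121.2  61.5] yaw -26.27 zt [-1.5e-03 -7.0e-04 -1.0e+00] F [-0.8 -1.1  0.2] w 33.1
t 8.25 F [-0.8 -1.1  0.2] w 33.1
0 0.3, -0.6, 10.4, 0, 0, -0, 30
0 0.3, -0.7, 10.4, 0, 0, -0, 30
0 0.2, -0.6, 10.3, 0.001, 0.001, -0.001, 30
0 0.3, -0.6, 10.4, 0, 0, -0, 30
0 -0, -0, 0.7, 0, 0, -0, 30
0 -0, -0, 0.8, 0, 0, -0, 30
0 -0, -0, 0.7, 0, 0, -0, 30
0 -0, -0, 0.8, 0, 0, -0, 30
(127, 356, 37, 28) ((488.0350646972656, 10.382379531860352), 23.685941696166992)
(217, 157, 79, 65) ((666.1514892578125, 124.95195770263672), 32.002140045166016)
```

View pics/w4.png

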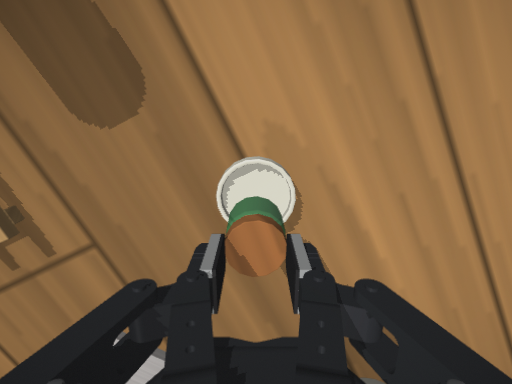

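servo_tool:
  increments: [0.3, -0.7, 12, 0, 0, 0, 30, 0.3, -0.7, 12, 0, 0, 0, 30, 0.3, -0.7, 8, 0, 0, 0, 30, 0.3, -0.6, 5, 0, 0, 0, 30, 0, 0, 3, 0, 0, 0, 30, 0, 0, 2, 0, 0, 0, 30, 0, 0, 1, 0, 0, 0, 30, 0, 0, 0.5, 0, 0, 0, 30]

```text
clock: 9.3
tcp_pos: [0.6667, 0.1244, 0.0198]
orientation: [-3.06, 0.712, -0.0]
contact_force: [-0.3, -0.6, -0.8]
grip_width: 0.033
```

servo_tool:
  increments: [0, 0, 0, 0, 0, 0, 30, 0, 0, 0.4, 0, 0, 0, 30, 0, 0, 0.3, 0, 0, 0, 30, 0, 0, 0.3, 0, 0, 0, 30, 0, 0, 0, 0, 0, 0, 30, 0, 0, 0, 0, 0, 0, 30, 0, 0, 0, 0, 0, 0, 30, 0, 0, 0, 0, 0, 0, 30]

```text
clock: 10.3
tcp_pos: [0.6667, 0.1244, 0.0186]
orientation: [-3.06, 0.712, -0.0]
contact_force: [-0.4, -0.5, -1.4]
grip_width: 0.0331
```

```bash
python3 - <<'E'
from h import *
st()
E
```

```text
t 10.3 tcp [666.7 124.4  18.6] yaw -26.19 zt [ 1.e-04  0.e+00 -1.e+00] F [-0.4 -0.5 -1.4] w 33.1
```

servo_tool:
  increments: [0, 0, 0.4, 0, 0, 0, 30, 0, 0, 0.4, 0, 0, 0, 30, 0, 0, 0.4, 0, 0, 0, 30, 0, 0, 0.3, 0, 0, 0, 30, 0, 0, 0, 0, 0, 0, 30, 0, 0, 0, 0, 0, 0, 30, 0, 0, 0, 0, 0, 0, 30, 0, 0, 0, 0, 0, 0, 30]

```text
clock: 11.3
tcp_pos: [0.6666, 0.1244, 0.0171]
orientation: [-3.06, 0.712, 0.0]
contact_force: [-1.3, -0.7, -1.3]
grip_width: 0.0328
```

servo_tool:
  increments: [0, 0, 0.4, 0, 0, 0, 30, 0, 0, 0.3, 0, 0, 0, 30, 0, 0, 0, 0, 0, 0, 30, 0, 0, 0.3, 0, 0, 0, 30, 0, 0, 0, 0, 0, 0, 30, 0, 0, 0.2, 0, 0, 0, 30, 0, 0, 0, 0, 0, 0, 30, 0, 0, 0, 0, 0, 0, 30]

```text
clock: 12.3
tcp_pos: [0.6667, 0.1244, 0.0165]
orientation: [-3.06, 0.712, -0.0]
contact_force: [-1.8, -0.6, 6.8]
grip_width: 0.0331
```

servo_tool:
  increments: [0, 0, 0, 0, 0, 0, 36, 0, 0, 0, 0, 0, 0, 40, 0, 0, 0, 0, 0, 0, 46, 0, 0, 0, 0, 0, 0, 48, 0, 0, 0, 0, 0, 0, 48, 0, 0, -10, 0, 0, 0, 48, 0, 0, -25, 0, 0, 0, 48, 0, 0, -40, 0, 0, 0, 50]

```text
clock: 13.3
tcp_pos: [0.6657, 0.1243, 0.0912]
orientation: [3.059, -0.711, -0.003]
contact_force: [0.8, 0.7, 0.5]
grip_width: 0.0496
```

servo_tool:
  increments: [0, 0, -50, 0, 0, 0, 60, 0, 20, -50, 0, 0, 0, 80, 0, 40, -20, 0, 0, 0, 85, 0, 50, 0, 0, 0, 0, 85, 0, 50, 0, 0, 0, 0, 85, -2, 50, 0, 0, 0, 0, 85, -2, 45, 0, 0, 0, 0, 85, -2, 30, 0, 0, 0, 0, 85]

```text
clock: 14.3
tcp_pos: [0.5342, -0.1313, 0.2118]
orientation: [-3.059, 0.716, -0.002]
contact_force: [-0.6, 0.2, -0.1]
grip_width: 0.0848
```

```bash
python3 - <<'E'
from h import *
st()
C,p,d,o=snap("top","t1")
P=cloud(C,d);Z=P[...,2]
m=(Z>.035)&(Z<.06)&(P[...,0]>.62)&(P[...,0]<.72)&(P[...,1]>.07)&(P[...,1]<.18)
Q=P[m];print("sjar",len(Q),np.median(Q[:,2]),cv2.minEnclosingCircle(Q[:,:2].astype(np.float32)*1000))
m=(Z>.118)&(Z<.135)&(P[...,0]>.4)&(P[...,0]<.5)&(P[...,1]<-.23)
Q=P[m];print("bjar",len(Q),np.median(Q[:,2]),cv2.minEnclosingCircle(Q[:,:2].astype(np.float32)*1000))
cv2.imwrite("pics/t1z.png",cv2.resize(p[130:260,100:420,::-1],None,fx=2.5,fy=2.5,interpolation=cv2.INTER_CUBIC))
plan([(439.3,-286.5,200,-26.2,6),(439.3,-286.5,83,-26.2,6)],85)
E
```

```text
t 14.3 tcp [ 534.2 -131.3  211.8] yaw -26.35 zt [ 1.e-03  1.e-04 -1.e+00] F [-0.6  0.2 -0.1] w 84.8
sjar 112 0.04565300691730878 ((667.3919677734375, 123.81632995605469), 17.62674331665039)
bjar 107 0.12670834693174693 ((436.001220703125, -295.32550048828125), 22.990205764770508)
t 14.35 F [-1.6 -3.   0.1] w 85.3
0 -2.5, 29.5, 2, 0, -0, -0.001, 85
0 -2.6, 29.5, 2, 0, -0, -0.001, 85
0 -2.6, 29.5, 2, 0, -0, -0.001, 85
0 -2.6, 29.5, 2, 0, -0, -0.001, 85
0 -2.6, 29.5, 2.1, 0, -0, -0.002, 85
0 -2.7, 29.4, 2, 0.001, -0.001, -0.001, 85
0 0, 0, 19.5, -0, 0, -0, 85
0 0, 0, 19.5, -0, 0, -0, 85
1 0, 0, 19.5, -0, 0, -0, 85
1 0, 0, 19.5, -0, 0, -0, 85
1 0, 0, 19.5, -0, 0, -0, 85
1 0.1, 0, 19.5, -0, 0, -0, 85
```

View pics/t1z.png

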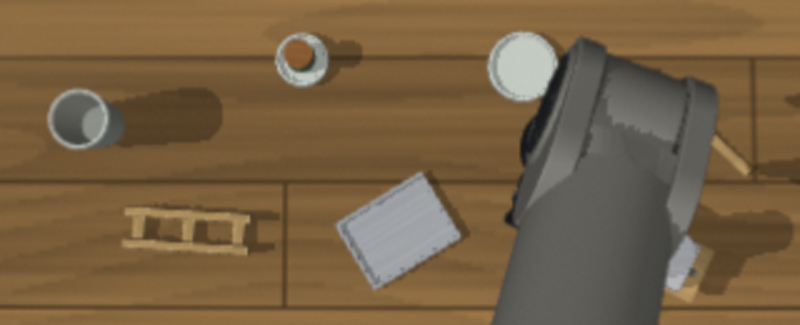

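servo_tool:
  increments: [-2.5, 29.5, 2, 0, 0, -0.001, 85, -2.5, 29.5, 2, 0, 0, -0.001, 85, -2.5, 29.5, 2, 0, 0, -0.001, 85, -2.5, 29.5, 2, 0, 0, 0, 85, -2.5, 29.5, 2, 0, 0, 0, 85, -2.5, 29.5, 2, 0, 0, 0, 85, 0, 0, 18, 0, 0, 0, 85, 0, 0, 18, 0, 0, 0, 85]

```text
clock: 15.35
tcp_pos: [0.4448, -0.2802, 0.162]
orientation: [-3.06, 0.706, -0.001]
contact_force: [1.0, 0.1, -0.7]
grip_width: 0.0848
```

```bash
python3 - <<'E'
from h import *
st()
C,p,d,o=snap("wrist","w5")
P=cloud(C,d);Z=P[...,2]
hsv=cv2.cvtColor(p,cv2.COLOR_RGB2HSV)
m=(Z>.12)&(Z<.132)&(hsv[...,1]<60)&(hsv[...,2]>100)
Q=P[m][:,:2].astype(np.float32)*1000;print("bjar",len(Q),cv2.minEnclosingCircle(Q))
plan([(439.1,-286.3,83,-26.2,6)],85)
E
```

```text
t 15.35 tcp [ 444.8 -280.2  162. ] yaw -25.98 zt [ 6.e-04  7.e-04 -1.e+00] F [ 1.   0.1 -0.7] w 84.8
bjar 3383 ((438.9124450683594, -286.1327819824219), 26.135587692260742)
t 15.4 F [-1.   0.3 -1.7] w 85.0
0 -0.1, 1.4, 12.8, -0, 0.001, 0.001, 85
0 -0.1, 1.4, 12.8, -0, 0.001, 0.001, 85
0 -0.1, 1.4, 12.7, -0, 0, 0.001, 85
0 -0.1, 1.5, 12.8, -0, 0.001, 0.001, 85
0 -0.1, 1.4, 12.7, -0, 0, 0.001, 85
0 -0, 1.5, 12.8, -0, 0.001, 0, 85
```

View pics/w5.png

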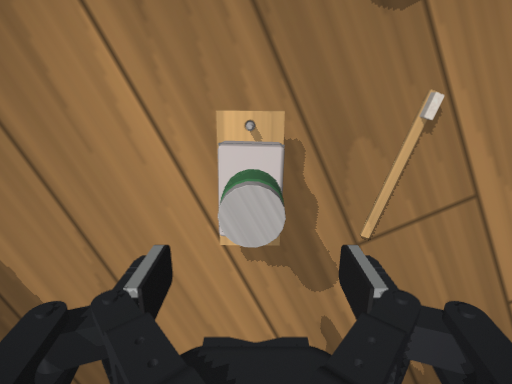

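servo_tool:
  increments: [0, 1.5, 12, 0, 0, 0, 85, 0, 1.5, 13, 0, 0, 0.001, 85, -0.1, 1.5, 13, 0, 0, 0.001, 85, -0.2, 1.5, 13, 0, 0, 0, 85, -0.1, 1.5, 13, 0, 0, 0, 85, 0, 1, 8, 0, 0, 0, 80, 0, 0, 4, 0, 0, 0, 72, 0, 0, 0, 0, 0, 0, 66]

```text
clock: 16.4
tcp_pos: [0.4401, -0.2886, 0.0868]
orientation: [-3.06, 0.71, 0.0]
contact_force: [0.4, 0.1, -0.6]
grip_width: 0.0659
```

servo_tool:
  increments: [0, 0, 0, 0, 0, 0, 62, 0, 0, 0, 0, 0, 0, 59, 0, 0, 0, 0, 0, 0, 57, 0, 0, 0, 0, 0, 0, 55, 0, 0, 0, 0, 0, 0, 53, 0, 0, 0, 0, 0, 0, 51, 0, 0, 0, 0, 0, 0, 48, 0, 0, 0, 0, 0, 0, 46]
  squeeze: 30

```text
clock: 17.4
tcp_pos: [0.4401, -0.2885, 0.0873]
orientation: [-3.06, 0.71, 0.0]
contact_force: [-3.6, 1.9, 6.5]
grip_width: 0.0526
```

```bash
python3 - <<'E'
from h import *
st()
E
```

```text
t 17.4 tcp [ 440.1 -288.5   87.3] yaw -26.14 zt [ 1.e-04  5.e-04 -1.e+00] F [-3.6  1.9  6.5] w 52.6
```

servo_tool:
  increments: [0, 0, 0, 0, 0, 0, 46, 0, 0, -2, 0, 0, 0, 46, 0, 0, -4, 0, 0, 0, 46, 0, 0, -8, 0, 0, 0, 46, 0, 0, -16, 0, 0, 0, 46, 0, 0, -20, 0, 0, 0, 46, 0, 0, -20, 0, 0, 0, 46, 0, 0, 0, 0, 0, 0, 46]

```text
clock: 18.4
tcp_pos: [0.4414, -0.2893, 0.1589]
orientation: [3.06, -0.71, 0.006]
contact_force: [1.3, -0.4, -2.2]
grip_width: 0.0521
```

```bash
python3 - <<'E'
from h import *
st()
C,p,d,o=snap("wrist","w6")
plan([(658,-144,140,-26.2,8),(658,-144,50,-26.2,6)],46)
P=cloud(C,d);Z=P[...,2]
z0=o["tcp_pos"][2]-.0873+.126
m=(Z>z0-.008)&(Z<z0+.008)&(np.mgrid[:384,:512][1]>215)&(np.mgrid[:384,:512][1]<300)
A=np.c_[P[m][:,:2],np.ones(m.sum())];print(z0,np.linalg.lstsq(A,Z[m],rcond=None)[0],np.median(P[m],0))
hsv=cv2.cvtColor(p,cv2.COLOR_RGB2HSV)
m=((hsv[...,1]<45)&(hsv[...,2]>110)).astype(np.uint8)
for c in cv2.findContours(m,cv2.RETR_EXTERNAL,cv2.CHAIN_APPROX_NONE)[0]:
    if cv2.contourArea(c)>300:
        Q=plane(C,c.reshape(-1,2),.076)[:,:2].astype(np.float32)*1000; print(cv2.boundingRect(c),cv2.minAreaRect(Q))
E
```

```text
t 18.4 tcp [ 441.4 -289.3  158.9] yaw -26.13 zt [ 0.0039 -0.0012 -1.    ] F [ 1.3 -0.4 -2.2] w 52.1
t 18.45 F [-0.8 -0.3 -2.6] w 52.3
0 16.4, -28.2, 2.3, -0, -0, 0, 46
0 16.4, -28.2, 2.3, -0, -0, 0, 46
0 16.4, -28.2, 2.3, -0, -0, 0, 46
0 16.4, -28.2, 2.2, -0, -0, 0, 46
0 16.4, -28.2, 2.3, -0, -0.001, 0, 46
0 16.5, -28.2, 2.2, -0, -0, 0, 46
0 16.4, -28.2, 2.2, -0, -0.001, 0.001, 46
0 16.4, -28.2, 2.3, -0.001, -0, 0, 46
1 0, -0, 15, 0, -0, 0, 46
1 0, -0, 15, 0, -0, 0, 46
1 0, -0, 15, 0, -0, 0, 46
1 0, -0, 15, 0, -0, 0, 46
1 0, -0, 15, 0, -0, 0, 46
1 0, -0.1, 15, 0, -0, 0, 46
0.1975922418184824 [-0.02883537 -0.01175909  0.20653037] [ 0.44413002 -0.28601847  0.19729488]
(311, 237, 26, 45) ((471.7379455566406, -383.22320556640625), (52.774131774902344, 13.666365623474121), 82.22152709960938)
(175, 237, 25, 45) ((350.0190734863281, -323.40411376953125), (52.321388244628906, 12.718918800354004), 45.28398132324219)
(205, 203, 102, 97) ((410.8499755859375, -349.8385009765625), (98.74644470214844, 102.84506225585938), 21.66016387939453)
(216, 131, 67, 73) ((444.8558349609375, -269.9996337890625), (65.5469741821289, 58.17416763305664), 62.7086296081543)
(422, 82, 24, 28) ((608.7037963867188, -281.1960754394531), (21.465017318725586, 11.233744621276855), 45.79429626464844)
```

View pics/w6.png

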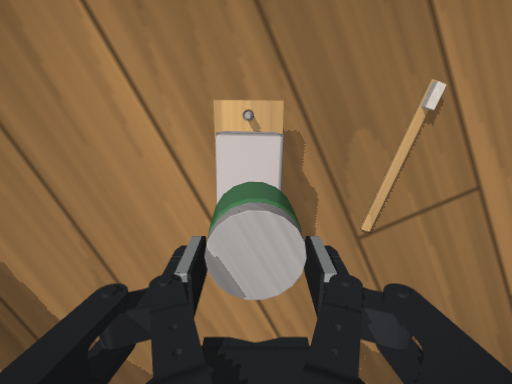

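servo_tool:
  increments: [8, -14, 0, 0, 0, 0, 46, 18, -30, 2, 0, 0, 0, 46, 22, -37, 3, 0, 0, 0, 46, 22, -37, 3, 0, 0, 0, 46, 22, -37, 3, 0, 0, 0, 46, 20, -34, 3, 0, 0, 0, 46, 13, -22, 3, 0, 0, 0, 46, 7, -12, 3, 0, 0, 0, 46]

```text
clock: 19.45
tcp_pos: [0.6579, -0.1437, 0.1351]
orientation: [-3.061, 0.706, 0.003]
contact_force: [-0.2, 0.7, -2.0]
grip_width: 0.0519
```

```bash
python3 - <<'E'
from h import *
st()
C,p,d,o=snap("wrist","w7")
st()
hsv=cv2.cvtColor(p,cv2.COLOR_RGB2HSV)
m=((hsv[...,1]<45)&(hsv[...,2]>150)).astype(np.uint8)
for c in cv2.findContours(m,cv2.RETR_EXTERNAL,cv2.CHAIN_APPROX_NONE)[0]:
    if cv2.contourArea(c)>300:
        Q=plane(C,c.reshape(-1,2),.012)[:,:2].astype(np.float32)*1000; print(cv2.boundingRect(c),cv2.minEnclosingCircle(Q))
plan([(658.5,-146,50,-26.2,5),(658.5,-146,22,-26.2,3)],46)
E
```

```text
t 19.45 tcp [ 657.9 -143.7  135.1] yaw -25.97 zt [-1.8e-03  8.0e-04 -1.0e+00] F [-0.2  0.7 -2. ] w 51.9
t 19.5 tcp [ 658.7 -143.   134.9] yaw -25.92 zt [-0.0012  0.0011 -1.    ] F [ 2.3  1.2 -2.2] w 52.2
(109, 361, 42, 23) ((393.3952331542969, -307.95611572265625), 33.39735794067383)
(207, 210, 99, 89) ((617.1480102539062, -227.185546875), 57.483909606933594)
(215, 136, 80, 61) ((657.8123168945312, -142.1127166748047), 41.524864196777344)
(0, 82, 83, 115) ((472.4886779785156, -12.752106666564941), 57.45600891113281)
(479, 0, 33, 101) ((904.8797607421875, -131.76031494140625), 46.40980911254883)
t 19.5 F [ 2.3  1.2 -2.2] w 52.2
0 0.2, 0.6, 17, -0, 0, 0.001, 46
0 0.3, 0.6, 17, -0, 0, 0.001, 46
0 0.2, 0.5, 17, -0, 0.001, 0.001, 46
0 0.3, 0.6, 16.9, -0, 0, 0.001, 46
0 0.2, 0.5, 17, -0, 0.001, 0.001, 46
0 0, 0, 9.3, -0, -0, -0, 46
0 0, 0, 9.3, -0, -0, -0, 46
0 0, 0.1, 9.4, -0, -0, -0, 46
```

View pics/w7.png

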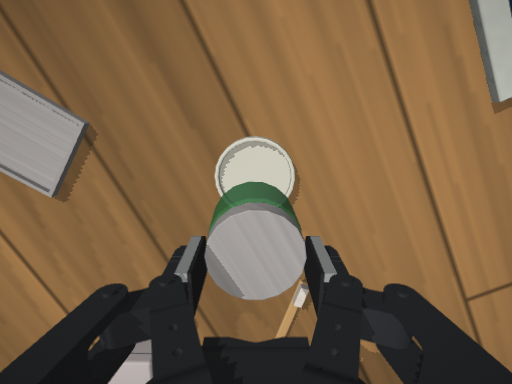

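servo_tool:
  increments: [0, 0.5, 16, 0, 0, 0, 46, 0.2, 0.5, 22, 0, 0, 0, 46, 0.2, 0.5, 22, 0, 0, 0, 46, 0.2, 0.4, 20, 0, 0, 0, 46, 0, 0, 14, 0, 0, 0, 46, 0, 0, 9, 0, 0, 0, 46, 0, 0, 5, 0, 0, 0, 46, 0, 0, 2, 0, 0, 0, 46]

```text
clock: 20.5
tcp_pos: [0.6568, -0.1485, 0.027]
orientation: [-3.06, 0.71, -0.001]
contact_force: [-0.6, 1.2, -1.8]
grip_width: 0.0526
```

servo_tool:
  increments: [0, 0, 1, 0, 0, 0, 46, 0, 0, 1, 0, 0, 0, 46, 0, 0, 0.6, 0, 0, 0, 46, 0, 0, 0.5, 0, 0, 0, 46, 0, 0, 0.4, 0, 0, 0, 46, 0, 0, 0.4, 0, 0, 0, 46, 0, 0, 0, 0, 0, 0, 46, 0, 0, 0, 0, 0, 0, 46]

```text
clock: 21.5
tcp_pos: [0.6565, -0.1484, 0.023]
orientation: [-3.06, 0.71, 0.0]
contact_force: [0.1, -1.2, -1.7]
grip_width: 0.0525
```

servo_tool:
  increments: [0, -1.8, 0.5, 0, 0, 0, 46, 0, -1.8, 0.5, 0, 0, 0, 46, 0, 0, 1, 0, 0, 0, 46, 0, 0, 1, 0, 0, 0, 46, 0, 0, 0.7, 0, 0, 0, 46, 0, 0, 0.5, 0, 0, 0, 46, 0, 0, 0.3, 0, 0, 0, 46, 0, 0, 0, 0, 0, 0, 46]

```text
clock: 22.5
tcp_pos: [0.6581, -0.1452, 0.0185]
orientation: [-3.06, 0.71, -0.0]
contact_force: [0.2, 1.0, -1.1]
grip_width: 0.052
```

servo_tool:
  increments: [0, 0, 0.4, 0, 0, 0, 46, 0, 0, 0.3, 0, 0, 0, 46, 0, 0, 0, 0, 0, 0, 46, 0, 0, 0.3, 0, 0, 0, 46, 0, 0, 0, 0, 0, 0, 46, 0, 0, 0.2, 0, 0, 0, 46, 0, 0, 0, 0, 0, 0, 46, 0, 0, 0, 0, 0, 0, 46]

```text
clock: 23.5
tcp_pos: [0.6582, -0.1452, 0.0176]
orientation: [-3.06, 0.71, -0.0]
contact_force: [-2.0, 1.2, 3.8]
grip_width: 0.0528
```

servo_tool:
  increments: [0, 0, 0, 0, 0, 0, 54, 0, 0, 0, 0, 0, 0, 58, 0, 0, 0, 0, 0, 0, 63, 0, 0, 0, 0, 0, 0, 66, 0, 0, 0, 0, 0, 0, 66, 0, 0, -10, 0, 0, 0, 66, 0, 0, -25, 0, 0, 0, 66, 0, 0, -40, 0, 0, 0, 70]

```text
clock: 24.5
tcp_pos: [0.6573, -0.145, 0.0926]
orientation: [3.06, -0.71, -0.003]
contact_force: [0.4, -0.8, 0.7]
grip_width: 0.0702
```

servo_tool:
  increments: [0, 0, -50, 0, 0, 0, 80, -5, 8, -50, 0, 0, 0, 85, -20, 35, -20, 0, 0, 0, 85, -22, 37, 0, 0, 0, 0, 85, -22, 37, 0, 0, 0, 0, 85, -12, 20, 0, 0, 0, 0, 85, -4, 8, 0, 0, 0, 0, 85, 0, 0, 0, 0, 0, 0, 85]

```text
clock: 25.5
tcp_pos: [0.5187, -0.2376, 0.2125]
orientation: [-3.06, 0.709, -0.001]
contact_force: [1.0, 0.0, 0.8]
grip_width: 0.0849
```

```bash
python3 - <<'E'
from h import *
st()
C,p,d,o=snap("top","t2")
P=cloud(C,d);Z=P[...,2]
m=(Z>.045)&(Z<.07)&(P[...,0]>.6)&(P[...,0]<.72)&(P[...,1]>-.2)&(P[...,1]<-.1)
Q=P[m];print("bjar",len(Q),np.median(Q[:,2]),cv2.minEnclosingCircle(Q[:,:2].astype(np.float32)*1000))
C,p,d,o=snap("wrist","w8")
P=cloud(C,d);Z=P[...,2]
hsv=cv2.cvtColor(p,cv2.COLOR_RGB2HSV)
m=((hsv[...,1]<45)&(hsv[...,2]>110)).astype(np.uint8)
for c in cv2.findContours(m,cv2.RETR_EXTERNAL,cv2.CHAIN_APPROX_NONE)[0]:
    if cv2.contourArea(c)>300:
        Q=plane(C,c.reshape(-1,2),.076)[:,:2].astype(np.float32)*1000; print(cv2.boundingRect(c),cv2.minAreaRect(Q))
for a,b in((.07,.08),(.036,.048)):
    m=(Z>a)&(Z<b)&(P[...,0]<.52)&(P[...,1]<-.2)
    Q=P[m][:,:2].astype(np.float32)*1000;print(len(Q),cv2.minAreaRect(Q))
st()
E
```

```text
t 25.5 tcp [ 518.7 -237.6  212.5] yaw -26.1 zt [ 7.e-04  2.e-04 -1.e+00] F [1.  0.  0.8] w 84.9
bjar 256 0.056146541410009854 ((658.8829956054688, -143.68299865722656), 26.53561782836914)
(349, 246, 39, 51) ((591.166748046875, -403.11956787109375), (18.3364200592041, 81.63873291015625), 2.920743703842163)
(123, 246, 39, 51) ((344.0192565917969, -282.7559814453125), (81.72235107421875, 18.341279983520508), 35.08808898925781)
(184, 195, 52, 78) ((440.78143310546875, -278.78509521484375), (98.85961151123047, 57.65924835205078), 62.328548431396484)
(291, 0, 74, 77) ((638.0266723632812, -148.98092651367188), (63.941280364990234, 68.90699005126953), 63.84464645385742)
(49, 0, 119, 59) ((460.716064453125, -53.94721984863281), (47.8575553894043, 106.36732482910156), 64.32769012451172)
3546 ((438.36016845703125, -283.13531494140625), (90.27789306640625, 60.1329345703125), 62.6058464050293)
1689 ((438.13739013671875, -281.94281005859375), (144.84739685058594, 66.10955810546875), 63.52886199951172)
t 25.6 tcp [ 519.4 -236.8  212.2] yaw -26.0 zt [ 3.e-04  0.e+00 -1.e+00] F [-0.2  0.  -0.3] w 85.0
```

View pics/w8.png

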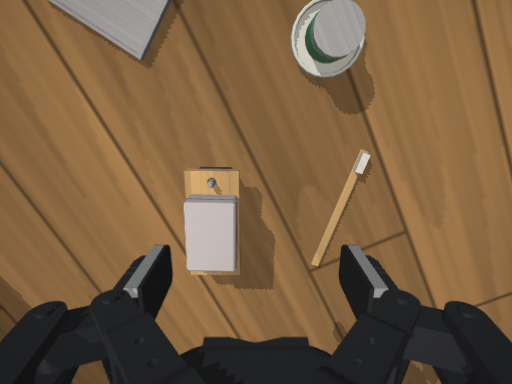

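```bash
python3 - <<'E'
from h import *
plan([(438.4,-283.8,150,-27.1,5),(438.4,-283.8,49,-27.1,8)],85)
E
```

```text
t 25.6 F [-0.2  0.  -0.3] w 85.0
0 -10.4, 15.5, 12.4, -0, -0, 0.004, 85
0 -10.4, 15.6, 12.4, -0, -0, 0.004, 85
0 -10.3, 15.6, 12.5, -0, -0, 0.004, 85
0 -10.3, 15.7, 12.4, -0, -0, 0.004, 85
0 -10.2, 15.7, 12.5, -0, -0, 0.003, 85
0 -0, 0, 12.6, -0, -0, 0, 85
0 -0, 0, 12.6, -0, -0, 0, 85
0 -0, 0, 12.6, -0, -0, 0, 85
1 -0, 0, 12.6, -0, -0, 0, 85
1 -0, 0, 12.6, -0, -0, 0, 85
1 -0, 0, 12.7, -0, -0, 0, 85
1 -0, 0, 12.6, -0, -0, 0, 85
1 -0, 0.1, 12.7, -0, -0, 0, 85
```

servo_tool:
  increments: [-10.4, 15.6, 12, 0, 0, 0.004, 85, -10.4, 15.6, 12, 0, 0, 0.004, 85, -10.3, 15.6, 12, 0, 0, 0.004, 85, -10.3, 15.6, 12, 0, 0, 0.004, 85, -10.2, 15.7, 14, 0, 0, 0.003, 85, 0, 0, 20, 0, 0, 0, 85, 0, 0, 12, 0, 0, 0, 85, 0, 0, 0, 0, 0, 0, 85]

```text
clock: 26.6
tcp_pos: [0.4361, -0.2846, 0.1175]
orientation: [-3.053, 0.739, 0.003]
contact_force: [0.0, -0.2, 0.0]
grip_width: 0.0849
```

```bash
python3 - <<'E'
from h import *
st()
plan([(438.4,-283.8,49,-27.1,5)],85)
E
```

```text
t 26.6 tcp [ 436.1 -284.6  117.5] yaw -27.23 zt [-1.7e-03  5.0e-04 -1.0e+00] F [ 0.  -0.2  0. ] w 84.9
t 26.6 F [ 0.  -0.2  0. ] w 84.9
0 0.4, -0.4, 13.7, 0, 0, -0, 85
0 0.4, -0.3, 13.7, 0, 0, -0.001, 85
0 0.3, -0.4, 13.7, 0, 0.001, -0, 85
0 0.4, -0.3, 13.7, 0, 0, -0.001, 85
0 0.3, -0.4, 13.7, 0, 0.001, -0, 85
```

servo_tool:
  increments: [0.4, -0.4, 13, 0, 0, 0, 85, 0.4, -0.4, 15, 0, 0, 0, 85, 0.4, -0.4, 15, 0, 0, 0, 85, 0.4, -0.4, 13, 0, 0, 0, 85, 0.2, -0.2, 8, 0, 0, 0, 85, 0, 0, 4, 0, 0, 0, 80, 0, 0, 0, 0, 0, 0, 75, 0, 0, 0, 0, 0, 0, 71]

```text
clock: 27.6
tcp_pos: [0.4395, -0.2842, 0.0507]
orientation: [3.053, -0.739, 0.001]
contact_force: [0.1, 0.2, -0.7]
grip_width: 0.071
```

```bash
python3 - <<'E'
from h import *
st()
E
```

```text
t 27.6 tcp [ 439.5 -284.2   50.7] yaw -27.22 zt [ 7.e-04 -2.e-04 -1.e+00] F [ 0.1  0.2 -0.7] w 71.0
```

servo_tool:
  increments: [-0.8, 0, 1, 0, 0, 0, 69, 0, 0, 0, 0, 0, 0, 67, 0, 0, 0, 0, 0, 0, 65, 0, 0, 0, 0, 0, 0, 63, 0, 0, 0, 0, 0, 0, 61, 0, 0, 0, 0, 0, 0, 59, 0, 0, 0, 0, 0, 0, 56, 0, 0, 0, 0, 0, 0, 52]
  squeeze: 35

```text
clock: 28.6
tcp_pos: [0.4385, -0.2836, 0.0493]
orientation: [3.053, -0.739, -0.0]
contact_force: [-0.7, 0.5, -0.3]
grip_width: 0.0522
```

servo_tool:
  increments: [0, 0, 0, 0, 0, 0, 52, 0, 0, 0, 0, 0, 0, 52, 0, 0, -1, 0, 0, 0, 52, 0, 0, -3, 0, 0, 0, 52, 0, 0, -6, 0, 0, 0, 52, 0, 0, -10, 0, 0, 0, 52, 0, 0, -10, 0, 0, 0, 52, 0, 0, 0, 0, 0, 0, 52]

```text
clock: 29.6
tcp_pos: [0.4393, -0.2839, 0.0803]
orientation: [3.053, -0.739, 0.003]
contact_force: [-0.2, 0.7, 0.2]
grip_width: 0.0518
```

```bash
python3 - <<'E'
from h import *
st()
snap("wrist","w9")
E
```

```text
t 29.6 tcp [ 439.3 -283.9   80.3] yaw -27.21 zt [ 1.9e-03 -6.0e-04 -1.0e+00] F [-0.2  0.7  0.2] w 51.8
```

View pics/w9.png

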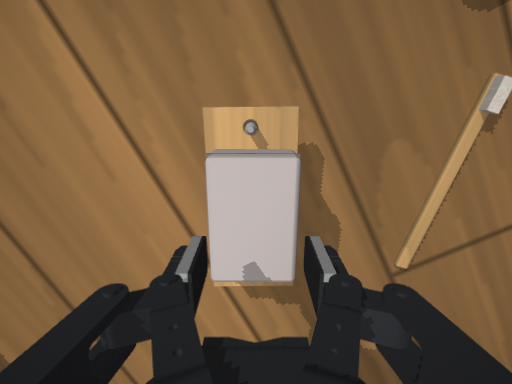

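```bash
python3 - <<'E'
from h import *
C,p,d=load("w9");P=cloud(C,d)
for r in (120,130,165,200,240,270): print(r,P[r,253].round(4))
print(P[270,190],P[250,185],P[250,320], P[245:262:4,176:204:4,2].round(3))
print(proj(C,[[.4393,-.2839,.0803],[.4393,-.2839,.0803+.019]]))
E
```

```text
120 [ 0.4675 -0.2263  0.0417]
130 [ 0.4652 -0.2311  0.0559]
165 [ 0.4565 -0.2481  0.0753]
200 [ 0.446  -0.2685  0.0748]
240 [ 0.4334 -0.293   0.076 ]
270 [ 0.4225 -0.314   0.0746]
[ 0.42103328 -0.261652    0.1458538 ] [ 0.41226797 -0.2616774   0.12209978] [ 0.47152378 -0.28718569  0.13000959] [[-0.001  0.     0.116  0.125  0.125  0.125  0.124]
 [-0.001  0.122  0.121  0.128  0.128  0.129  0.128]
 [ 0.125  0.124  0.132  0.132  0.132  0.132  0.129]
 [ 0.128  0.129  0.135  0.136    nan  0.135  0.129]
 [ 0.132  0.131  0.138  0.139  0.139  0.138  0.129]]
[[254.68461326 227.7896004 ]
 [254.65583179 241.78725496]]
```

```bash
python3 - <<'E'
from h import *
for t in ("w1","w3","w6","w8","w9"):
    C,p,d=load(t);P=cloud(C,d);K,D,W=C
    # to tool frame
    T=W@np.linalg.inv(calibration("wrist")["T_tool_cam"])
    Q=(P-T[:3,3])@T[:3,:3]*1000
    for side in (-1,1):
        m=(np.abs(Q[...,0])<70)&(np.sign(Q[...,0])==side)&(np.abs(Q[...,0])>(15))&(np.abs(Q[...,1])<14)&(Q[...,2]<0)&(Q[...,2]>-70)
        if t=="w3": m&=np.abs(Q[...,0])<40
        q=Q[m]; 
        print(t,side,len(q),"zmax pct",np.percentile(q[:,2],[0,50,90,98,100]).round(1),"x at deepest",q[q[:,2]>np.percentile(q[:,2],95)].mean(0).round(1))
E
```

```text
w1 -1 1823 zmax pct [-70.  -58.5 -45.9 -41.7 -38.2] x at deepest [-42.1  -1.  -41.8]
w1 1 1796 zmax pct [-70.  -58.4 -45.7 -41.5 -39.3] x at deepest [ 43.   -0.9 -41.7]
w3 -1 1694 zmax pct [-70.  -53.7 -35.4 -27.3  -1.8] x at deepest [-15.7  -3.5 -23.4]
w3 1 1774 zmax pct [-70.  -52.7 -31.8 -16.1  -0.7] x at deepest [ 16.3  -5.1 -19.3]
w6 -1 2655 zmax pct [-70.  -46.1 -38.3 -31.2  -1.2] x at deepest [-25.7  -8.4 -28.6]
w6 1 2730 zmax pct [-70.  -45.2 -37.3 -33.8  -3.2] x at deepest [ 26.9  -7.2 -31. ]
w8 -1 1833 zmax pct [-70.  -58.5 -45.9 -41.6 -39.3] x at deepest [-42.1  -1.  -41.8]
w8 1 1790 zmax pct [-70.  -58.3 -45.7 -41.4 -39.3] x at deepest [ 43.1  -1.5 -41.7]
w9 -1 1788 zmax pct [-70.  -55.1 -38.5 -33.3 -30.4] x at deepest [-26.2  -3.3 -33.5]
w9 1 1790 zmax pct [-69.9 -55.  -38.4 -33.4 -29.6] x at deepest [ 27.4  -3.2 -33.4]
```

servo_tool:
  increments: [0, 0, 0, 0, 0, 0, 70, 0, 0, 0, 0, 0, 0, 85, 0, 0, 0, 0, 0, 0, 85, 0, 0, 10, 0, 0, 0, 85, 0, 0, 12, 0, 0, 0, 85, 0, 0, 12, 0, 0, 0, 85, 0, 0, 6, 0, 0, 0, 85, 0, 0, 0, 0, 0, 0, 85]

```text
clock: 30.65
tcp_pos: [0.4381, -0.2835, 0.0387]
orientation: [-3.053, 0.74, 0.002]
contact_force: [-0.2, -0.3, -0.3]
grip_width: 0.0852
```

```bash
python3 - <<'E'
from h import *
st()
C,p,d,o=snap("wrist","w10")
P=cloud(C,d);Z=P[...,2]
vv,uu=np.mgrid[:384,:512]
for a,b in((.07,.08),(.036,.048)):
    m=(Z>a)&(Z<b)&(P[...,0]<.52)&(P[...,1]<-.2)&(uu>190)&(uu<330)&(vv<300)
    Q=P[m][:,:2].astype(np.float32)*1000;print(len(Q),cv2.minAreaRect(Q))
T=C[2]@np.linalg.inv(calibration("wrist")["T_tool_cam"])
Q=(P-T[:3,3])@T[:3,:3]*1000
m=(abs(Q[...,0])<60)&(vv>335)&(uu>200)&(uu<310); print("body z",np.percentile(Q[m][:,2],[2,50,98]).round())
E
```

```text
t 30.65 tcp [ 438.1 -283.5   38.7] yaw -27.23 zt [-1.2e-03  4.0e-04 -1.0e+00] F [-0.2 -0.3 -0.3] w 85.2
14832 ((442.145263671875, -275.84027099609375), (73.2822494506836, 60.263118743896484), 62.8250846862793)
6044 ((462.8762512207031, -231.92054748535156), (32.314453125, 66.48532104492188), 63.42530822753906)
body z [-115. -108.   40.]
```

View pics/w10.png

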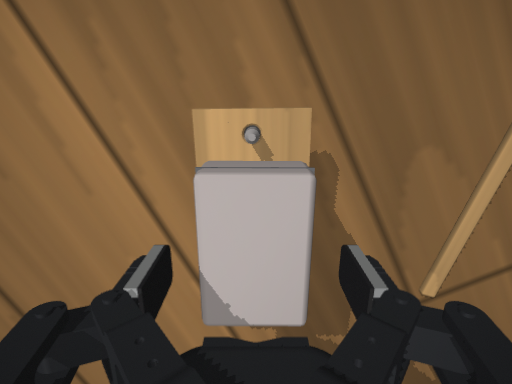

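servo_tool:
  increments: [0, 0, 5, 0, 0, 0, 85, 0, 0, 6, 0, 0, 0, 85, 0, 0, 5, 0, 0, 0, 82, 0, 0, 2, 0, 0, 0, 78, 0, 0, 0, 0, 0, 0, 74, 0, 0, 0, 0, 0, 0, 70, 0, 0, 0, 0, 0, 0, 67, 0, 0, 0, 0, 0, 0, 65]

```text
clock: 31.7
tcp_pos: [0.4387, -0.2836, 0.0214]
orientation: [-3.053, 0.739, -0.0]
contact_force: [0.5, -0.5, -0.2]
grip_width: 0.0646
```

servo_tool:
  increments: [0, 0, 0, 0, 0, 0, 63, 0, 0, 0, 0, 0, 0, 62, 0, 0, 0, 0, 0, 0, 61, 0, 0, 0, 0, 0, 0, 60, 0, 0, 0, 0, 0, 0, 59, 0, 0, 0, 0, 0, 0, 57, 0, 0, 0, 0, 0, 0, 54, 0, 0, 0, 0, 0, 0, 52]
  squeeze: 30

```text
clock: 32.7
tcp_pos: [0.4385, -0.2835, 0.0214]
orientation: [-3.053, 0.739, 0.0]
contact_force: [-1.6, 1.9, 5.2]
grip_width: 0.0593
```

```bash
python3 - <<'E'
from h import *
st()
E
```

```text
t 32.7 tcp [ 438.5 -283.5   21.4] yaw -27.22 zt [-1.e-04  3.e-04 -1.e+00] F [-1.6  1.9  5.2] w 59.3
```

Gripped at 59.3 mm. Lift.

servo_tool:
  increments: [0, 0, 0, 0, 0, 0, 52, 0, 0, -1, 0, 0, 0, 52, 0, 0, -2, 0, 0, 0, 52, 0, 0, -5, 0, 0, 0, 52, 0, 0, -12, 0, 0, 0, 52, 0, 0, -20, 0, 0, 0, 52, 0, 0, -20, 0, 0, 0, 52, 0, 0, 0, 0, 0, 0, 52]

```text
clock: 33.7
tcp_pos: [0.4398, -0.2843, 0.083]
orientation: [3.053, -0.739, 0.006]
contact_force: [-0.1, -0.2, -1.4]
grip_width: 0.0592
```

```bash
python3 - <<'E'
from h import *
st()
C,p,d,o=snap("wrist","w11")
P=cloud(C,d)
A=P[170:300,225:285].reshape(-1,3);A=A[~np.isnan(A[:,0])]
print(np.linalg.lstsq(np.c_[A[:,:2],np.ones(len(A))],A[:,2],rcond=None)[0],np.median(A,0))
# tray from top, edges
C,p,d=load("t1")
hsv=cv2.cvtColor(p,cv2.COLOR_RGB2HSV)
m=((hsv[...,1]<60)&(hsv[...,2]>90)).astype(np.uint8)
for n in("t1","scene0"):
    if n=="scene0":
        z=np.load("scene0.npz");p=z["p"];C=cam("scene")
    hsv=cv2.cvtColor(p,cv2.COLOR_RGB2HSV);m=((hsv[...,1]<70)&(hsv[...,2]>80)).astype(np.uint8)
    for c in cv2.findContours(m,cv2.RETR_EXTERNAL,cv2.CHAIN_APPROX_NONE)[0]:
        Q=plane(C,c.reshape(-1,2),.010)[:,:2].astype(np.float32)*1000
        r=cv2.minAreaRect(Q)
        if abs(r[0][0]-459)<20 and abs(r[0][1]-5)<20: print(n,r)
E
```

```text
t 33.7 tcp [ 439.8 -284.3   83. ] yaw -27.21 zt [ 0.0034 -0.0012 -1.    ] F [-0.1 -0.2 -1.4] w 59.2
[-0.04758742 -0.0950588   0.13167608] [ 0.44945708 -0.26483847  0.13682963]
t1 ((459.338623046875, 6.511451721191406), (94.45257568359375, 124.0197525024414), 31.449729919433594)
scene0 ((459.42254638671875, 4.787055969238281), (94.08826446533203, 128.40049743652344), 31.645370483398438)
```

View pics/w11.png

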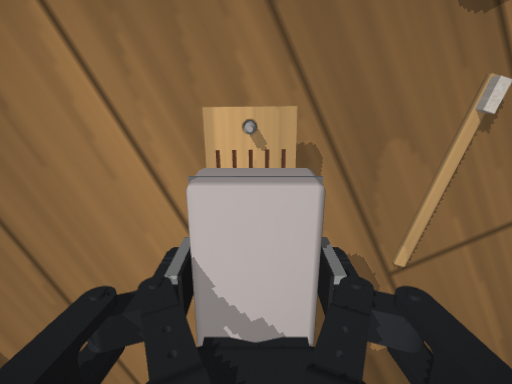

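```bash
python3 - <<'E'
from h import *
for t,rows in(("w11",range(185,335,15)),("w10",range(180,320,15))):
    C,p,d=load(t);P=cloud(C,d)
    print(t,[(r,*P[r,240:270].mean(0).round(4)[1:]) for r in rows])
    A=P[195:320,225:285].reshape(-1,3)
    print(np.linalg.lstsq(np.c_[A[:,:2],np.ones(len(A))],A[:,2],rcond=None)[0])
    C,p,d=load(t);T=C[2]@np.linalg.inv(calibration("wrist")["T_tool_cam"])
    q=(A-T[:3,3])@T[:3,:3]*1000; print(q.min(0),q.max(0))
E
```

```text
w11 [(185, np.float64(-0.2453), np.float64(0.1351)), (200, np.float64(-0.2506), np.float64(0.1369)), (215, np.float64(-0.2567), np.float64(0.1369)), (230, np.float64(-0.2629), np.float64(0.1369)), (245, np.float64(-0.2694), np.float64(0.137)), (260, np.float64(nan), np.float64(nan)), (275, np.float64(nan), np.float64(nan)), (290, np.float64(-0.2903), np.float64(0.1368)), (305, np.float64(-0.2976), np.float64(0.137)), (320, np.float64(-0.3054), np.float64(0.1368))]
 ** On entry to DLASCL parameter number  4 had an illegal value
 ** On entry to DLASCL parameter number  4 had an illegal valueTraceback (most recent call last):
  File "<stdin>", line 6, in <module>
    x, resids, rank, s = _umath_linalg.lstsq(a, b, rcond,
                         ~~~~~~~~~~~~~~~~~~~^^^^^^^^^^^^^
                                             signature=signature)
                                             ^^^^^^^^^^^^^^^^^^^^
    raise LinAlgError("SVD did not converge in Linear Least Squares")
numpy.linalg.LinAlgError: SVD did not converge in Linear Least Squares
```

```bash
python3 - <<'E'
from h import *
plan([(459.2,5.8,80,31.5,12),],52)
E
```

```text
t 33.75 F [ 0.7 -0.  -1.1] w 59.4
0 -9.5, -22.2, 0.2, 0, -0, -0.085, 52
0 -7.6, -23, 0.2, 0, -0, -0.085, 52
0 -5.7, -23.5, 0.2, 0, -0, -0.085, 52
0 -3.6, -23.9, 0.1, 0, -0, -0.086, 52
0 -1.6, -24.1, 0.2, 0, -0, -0.085, 52
0 0.5, -24.2, 0.1, 0, -0, -0.086, 52
0 2.6, -24, 0.2, 0, -0, -0.085, 52
0 4.6, -23.8, 0.1, 0, -0, -0.086, 52
1 6.6, -23.3, 0.2, 0, -0, -0.085, 52
1 8.6, -22.6, 0.1, 0, -0.001, -0.086, 52
1 10.4, -21.8, 0.1, 0.001, -0, -0.085, 52
1 12.3, -20.8, 0.2, 0, -0.001, -0.086, 52
```

servo_tool:
  increments: [-9.5, -22.2, 0, 0, 0, -0.085, 52, -7.6, -23, 0, 0, 0, -0.085, 52, -5.7, -23.5, 0, 0, 0, -0.085, 52, -3.6, -23.9, 0, 0, 0, -0.086, 52, -1.6, -24.1, 0, 0, 0, -0.085, 52, 0.5, -24.2, 0, 0, 0, -0.086, 52, 2.6, -24, 0, 0, 0, -0.085, 52, 4.6, -23.8, 0, 0, 0, -0.086, 52]

```text
clock: 34.75
tcp_pos: [0.4522, -0.089, 0.0813]
orientation: [3.124, 0.335, 0.0]
contact_force: [0.8, -1.5, -0.6]
grip_width: 0.0595
```

servo_tool:
  increments: [6.6, -23.3, 0, 0, 0, -0.085, 52, 8.6, -22.6, 0, 0, 0, -0.086, 52, 10.4, -21.8, 0, 0, 0, -0.085, 52, 12.3, -20.8, 0, 0, 0, -0.086, 52, 0, 0, 0, 0, 0, 0, 52, 0, 0, 0, 0, 0, 0, 52, 0, 0, 0, 0, 0, 0, 52, 0, 0, 0, 0, 0, 0, 52]

```text
clock: 35.75
tcp_pos: [0.4586, 0.0052, 0.0813]
orientation: [3.024, 0.851, -0.0]
contact_force: [0.3, 0.2, 0.0]
grip_width: 0.0595
```

```bash
python3 - <<'E'
from h import *
st()
C,p,d,o=snap("wrist","w12")
P=cloud(C,d)
plan([(459.2,5.8,-10,31.5,8),],52)
E
```

```text
t 35.75 tcp [458.6   5.2  81.3] yaw 31.43 zt [-0.e+00 -2.e-04 -1.e+00] F [0.3 0.2 0. ] w 59.5
t 35.8 F [ 0.1  0.1 -0.6] w 59.4
0 0.1, -0, 11.4, 0, 0, -0, 52
0 0.1, -0, 11.4, 0, 0, -0, 52
0 0.1, -0, 11.4, 0, 0, -0, 52
0 0.1, -0, 11.4, 0, 0, -0, 52
0 0.1, -0, 11.4, 0, 0, -0, 52
0 0.1, -0, 11.4, 0, 0, -0, 52
0 0.1, -0.1, 11.4, 0, 0, -0, 52
0 0.1, -0, 11.5, 0, 0, -0.001, 52
```

View pics/w12.png

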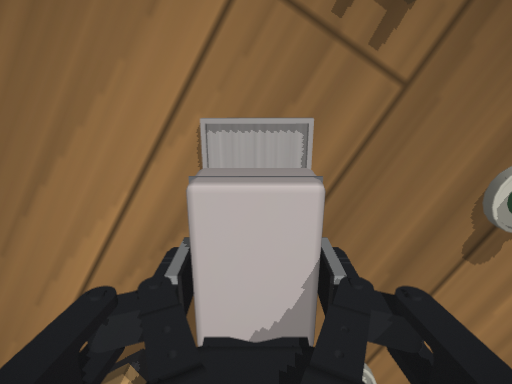

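servo_tool:
  increments: [0, 0, 12, 0, 0, 0, 52, 0, 0, 16, 0, 0, 0, 52, 0, 0, 18, 0, 0, 0, 52, 0, 0, 16, 0, 0, 0, 52, 0, 0, 13, 0, 0, 0, 52, 0, 0, 9, 0, 0, 0, 52, 0, 0, 4, 0, 0, 0, 52, 0, 0, 2, 0, 0, 0, 52]

```text
clock: 36.8
tcp_pos: [0.4589, 0.0059, -0.0087]
orientation: [3.024, 0.853, 0.0]
contact_force: [-0.7, -0.3, -0.7]
grip_width: 0.0592
```

servo_tool:
  increments: [0, 0, 1, 0, 0, 0, 52, 0, 0, 1, 0, 0, 0, 52, 0, 0, 0.7, 0, 0, 0, 52, 0, 0, 0.5, 0, 0, 0, 52, 0, 0, 0.4, 0, 0, 0, 52, 0, 0, 0, 0, 0, 0, 52, 0, 0, 0, 0, 0, 0, 52, 0, 0, 0, 0, 0, 0, 52]

```text
clock: 37.8
tcp_pos: [0.4587, 0.0059, -0.0123]
orientation: [-3.024, -0.853, -0.0]
contact_force: [-0.3, -0.9, -0.6]
grip_width: 0.0595
```

servo_tool:
  increments: [0, 0, 1, 0, 0, 0, 52, 0, 0, 1, 0, 0, 0, 52, 0, 0, 0.6, 0, 0, 0, 52, 0, 0, 0.4, 0, 0, 0, 52, 0, 0, 0.4, 0, 0, 0, 52, 0, 0, 0.3, 0, 0, 0, 52, 0, 0, 0, 0, 0, 0, 52, 0, 0, 0, 0, 0, 0, 52]

```text
clock: 38.8
tcp_pos: [0.4587, 0.0059, -0.016]
orientation: [-3.024, -0.853, -0.0]
contact_force: [-0.5, 0.3, -1.4]
grip_width: 0.0596
```

servo_tool:
  increments: [0, 0, 0.4, 0, 0, 0, 52, 0, 0, 0.3, 0, 0, 0, 52, 0, 0, 0, 0, 0, 0, 52, 0, 0, 0.3, 0, 0, 0, 52, 0, 0, 0, 0, 0, 0, 52, 0, 0, 0.3, 0, 0, 0, 52, 0, 0, 0, 0, 0, 0, 52, 0, 0, 0, 0, 0, 0, 52]

```text
clock: 39.8
tcp_pos: [0.4587, 0.0059, -0.0166]
orientation: [-3.023, -0.853, -0.0]
contact_force: [-2.8, 0.3, 13.1]
grip_width: 0.0595
```

servo_tool:
  increments: [0, 0, -0.5, 0, 0, 0, 58, 0, 0, 0, 0, 0, 0, 61, 0, 0, 0, 0, 0, 0, 65, 0, 0, 0, 0, 0, 0, 69, 0, 0, 0, 0, 0, 0, 72, 0, 0, -10, 0, 0, 0, 72, 0, 0, -25, 0, 0, 0, 74, 0, 0, -40, 0, 0, 0, 80]

```text
clock: 40.8
tcp_pos: [0.4578, 0.0057, 0.0588]
orientation: [-3.024, -0.853, 0.003]
contact_force: [0.4, 0.4, 0.4]
grip_width: 0.08
```

servo_tool:
  increments: [0, 0, -45, 0, 0, 0, 85, 0, 0, -45, 0, 0, 0, 85, 0, 0, -25, 0, 0, 0, 85, 0, 0, 0, 0, 0, 0, 85, 0, 0, 0, 0, 0, 0, 85, 0, 0, 0, 0, 0, 0, 85, 0, 0, 0, 0, 0, 0, 85, 0, 0, 0, 0, 0, 0, 85]

```text
clock: 41.8
tcp_pos: [0.4584, 0.0058, 0.1727]
orientation: [3.023, 0.853, -0.002]
contact_force: [0.5, -0.5, -0.5]
grip_width: 0.0849
```

```bash
python3 - <<'E'
from h import *
st()
C,p,d,o=snap("wrist","w13")
P=cloud(C,d);Z=P[...,2]
vv,uu=np.mgrid[:384,:512]
m=(Z>.03)&(Z<.046)&(uu>180)&(uu<335)
Q=P[m][:,:2].astype(np.float32)*1000;print(np.median(Z[m]),np.percentile(Z[m],[2,98]),cv2.minAreaRect(Q))
plan([(475,-262,200,-26.5,14)],85)
E
```

```text
t 41.8 tcp [458.4   5.8 172.7] yaw 31.51 zt [-1.e-03 -4.e-04 -1.e+00] F [ 0.5 -0.5 -0.5] w 84.9
0.03727097684148922 [0.03214895 0.04110248] ((504.87799072265625, -71.14199829101562), (201.2291717529297, 270.2752380371094), 33.454593658447266)
t 41.85 F [-0.   0.4  0.1] w 85.3
0 -9, 16.9, -1.9, 0, 0, 0.072, 85
0 -7.7, 17.5, -1.9, 0, 0, 0.072, 85
0 -6.5, 18, -1.9, 0, 0, 0.072, 85
0 -5.2, 18.5, -1.9, 0, 0, 0.072, 85
0 -3.8, 18.8, -1.9, 0, 0, 0.072, 85
0 -2.4, 19, -2, 0, 0, 0.072, 85
0 -1.1, 19.1, -1.9, 0, 0, 0.073, 85
0 0.3, 19.2, -2, 0, 0, 0.072, 85
1 1.7, 19.1, -1.9, 0, 0, 0.073, 85
1 3.1, 18.9, -2, 0, 0, 0.072, 85
1 4.4, 18.7, -1.9, 0, 0, 0.073, 85
1 5.8, 18.3, -2, 0, 0, 0.072, 85
1 7.1, 17.8, -1.9, 0, 0, 0.073, 85
1 8.4, 17.2, -2, 0.001, 0.001, 0.072, 85
```

View pics/w13.png

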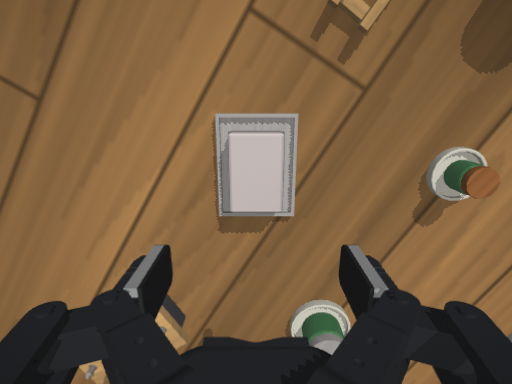

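servo_tool:
  increments: [-9, 17, -2, 0, 0, 0.072, 85, -8, 17.5, -2, 0, 0, 0.072, 85, -6.5, 18, -2, 0, 0, 0.072, 85, -5, 18.5, -2, 0, 0, 0.072, 85, -4, 19, -2, 0, 0, 0.072, 85, -2.5, 19, -2, 0, 0, 0.072, 85, -1, 19, -2, 0, 0, 0.073, 85, 0.5, 19, -2, 0, 0, 0.072, 85]

```text
clock: 42.85
tcp_pos: [0.4682, -0.1484, 0.1893]
orientation: [3.141, -0.05, 0.0]
contact_force: [-0.1, -0.0, 0.7]
grip_width: 0.085
```

servo_tool:
  increments: [1.5, 19, -2, 0, 0, 0.073, 85, 3, 19, -2, 0, 0, 0.072, 85, 4.5, 19, -2, 0, 0, 0.073, 85, 6, 18, -2, 0, 0, 0.072, 85, 7, 18, -2, 0, 0, 0.073, 85, 8.5, 17, -2, 0, 0, 0.072, 85, 0, 0, 0, 0, 0, 0, 85, 0, 0, 0, 0, 0, 0, 85]

```text
clock: 43.85
tcp_pos: [0.4752, -0.2616, 0.2009]
orientation: [-3.058, 0.718, 0.001]
contact_force: [0.3, 0.6, -0.0]
grip_width: 0.0847
```

```bash
python3 - <<'E'
from h import *
st()
C,p,d,o=snap("wrist","w14")
P=cloud(C,d);Z=P[...,2]
vv,uu=np.mgrid[:384,:512]
m=((Z>.036)&(Z<.048)&(P[...,1]<-.19)).astype(np.uint8)
k,l,s,c=cv2.connectedComponentsWithStats(m);i=1+np.argmax(s[1:,4])
Q=P[l==i][:,:2].astype(np.float32)*1000;print(len(Q),np.median(Z[l==i]),cv2.minAreaRect(Q))
E
```

```text
t 43.85 tcp [ 475.2 -261.6  200.9] yaw -26.43 zt [-5.e-04  6.e-04 -1.e+00] F [ 0.3  0.6 -0. ] w 84.7
6271 0.041445742820054476 ((438.0384826660156, -281.7757263183594), (144.28602600097656, 66.14564514160156), 63.52255630493164)
```

View pics/w14.png

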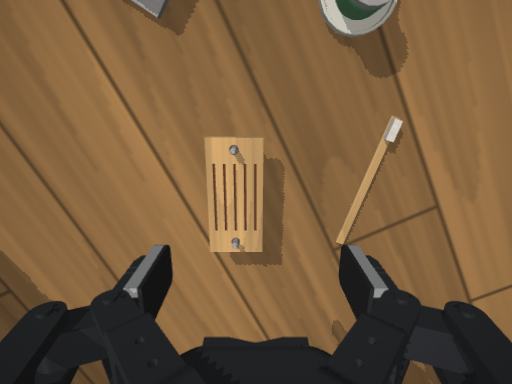

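```bash
python3 - <<'E'
from h import *
plan([(437.6,-281.6,100,-26.5,5),(437.6,-281.6,40,-26.5,3)],85)
E
```

```text
t 43.9 F [-0.3 -0.   0.5] w 85.1
0 -4.9, 7, 20.2, -0, 0, 0, 85
0 -4.9, 7, 20.2, -0, 0, 0, 85
0 -4.9, 7, 20.2, -0, 0, 0.001, 85
0 -5, 7, 20.2, -0, 0, 0, 85
0 -4.9, 7, 20.1, -0, 0.001, 0.001, 85
0 -0, 0, 20, -0, -0, -0, 85
0 -0, 0, 20, -0, -0, -0, 85
0 -0, 0.1, 20, -0, -0, -0, 85
```

servo_tool:
  increments: [-5, 7, 20, 0, 0, 0, 85, -5, 7, 20, 0, 0, 0, 85, -5, 7, 20, 0, 0, 0.001, 85, -5, 7, 20, 0, 0, 0, 85, -4.7, 7, 20, 0, 0, 0.001, 85, 0, 0, 20, 0, 0, 0, 85, 0, 0, 16, 0, 0, 0, 85, 0, 0, 0, 0, 0, 0, 85]

```text
clock: 44.9
tcp_pos: [0.437, -0.2815, 0.0643]
orientation: [-3.057, 0.721, 0.003]
contact_force: [0.6, 0.1, 0.9]
grip_width: 0.085
```

```bash
python3 - <<'E'
from h import *
C,p,d,o=snap("wrist","w15")
st()
P=cloud(C,d);Z=P[...,2]
m=((Z>.036)&(Z<.048)&(P[...,1]<-.19)).astype(np.uint8)
k,l,s,c=cv2.connectedComponentsWithStats(m);i=1+np.argmax(s[1:,4])
Q=P[l==i][:,:2].astype(np.float32)*1000;print(len(Q),np.median(Z[l==i]),cv2.minAreaRect(Q))
plan([(437.6,-281.6,-15,-26.5,8)],85)
E
```

```text
t 44.95 tcp [ 437.5 -282.    65. ] yaw -26.55 zt [-7.e-04  4.e-04 -1.e+00] F [ 1.2 -0.9  0.4] w 84.9
17579 0.041460051904732675 ((437.81707763671875, -282.251953125), (144.84051513671875, 66.26407623291016), 63.526878356933594)
t 44.95 F [ 1.2 -0.9  0.4] w 84.9
0 -0, -0, 10, -0, 0, -0, 85
0 -0, -0.1, 10, -0, 0, -0, 85
0 -0, -0, 10, -0, 0, -0, 85
0 -0, -0.1, 10, -0, 0, -0, 85
0 -0, -0, 10, -0, 0, -0, 85
0 -0, -0.1, 10, -0, 0, -0, 85
0 -0, -0, 10, -0, 0, -0, 85
0 -0.1, -0.1, 10, -0, 0.001, -0.001, 85
```

View pics/w15.png

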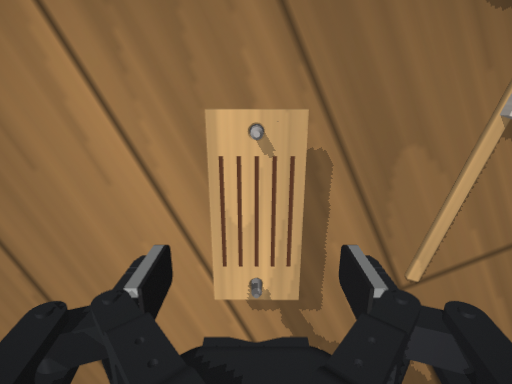

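servo_tool:
  increments: [0, 0, 8, 0, 0, 0, 85, 0, 0, 12, 0, 0, 0, 85, 0, 0, 14, 0, 0, 0, 85, 0, 0, 14, 0, 0, 0, 85, 0, 0, 13, 0, 0, 0, 85, 0, 0, 10, 0, 0, 0, 85, 0, 0, 6, 0, 0, 0, 85, 0, 0, 3, 0, 0, 0, 85]

```text
clock: 45.95
tcp_pos: [0.4375, -0.2825, -0.0151]
orientation: [-3.057, 0.723, 0.0]
contact_force: [-0.5, 0.3, -0.0]
grip_width: 0.0853
```

servo_tool:
  increments: [0, 0, 0, 0, 0, 0, 82, 0, 0, 0, 0, 0, 0, 79, 0, 0, 0, 0, 0, 0, 76, 0, 0, 0, 0, 0, 0, 74, 0, 0, 0, 0, 0, 0, 72, 0, 0, 0, 0, 0, 0, 71, 0, 0, 0, 0, 0, 0, 70, 0, 0, 0, 0, 0, 0, 69]

```text
clock: 46.95
tcp_pos: [0.4375, -0.2824, -0.0148]
orientation: [-3.057, 0.722, -0.0]
contact_force: [-0.2, 1.2, -0.3]
grip_width: 0.0691
```

```bash
python3 - <<'E'
from h import *
C,p,d,o=snap("wrist","w16")
st()
E
```

```text
t 47.0 tcp [ 437.5 -282.4  -14.8] yaw -26.59 zt [-0. -0. -1.] F [-0.2  0.7 -0. ] w 68.7
```

View pics/w16.png

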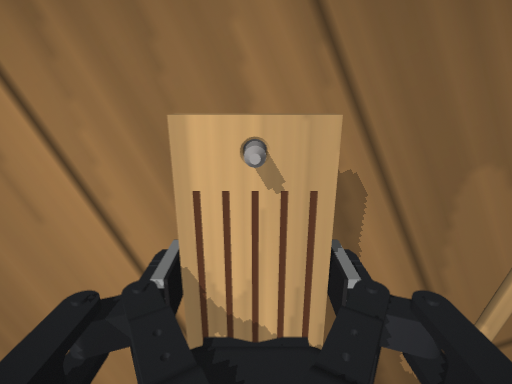

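servo_tool:
  increments: [0, 0, 0, 0, 0, 0, 68, 0, 0, 0, 0, 0, 0, 67.5, 0, 0, 0, 0, 0, 0, 67, 0, 0, 0, 0, 0, 0, 66, 0, 0, 0, 0, 0, 0, 65, 0, 0, 0, 0, 0, 0, 63, 0, 0, 0, 0, 0, 0, 60, 0, 0, 0, 0, 0, 0, 58]
  squeeze: 30

```text
clock: 48.0
tcp_pos: [0.4374, -0.2823, -0.0147]
orientation: [-3.057, 0.722, 0.0]
contact_force: [-2.2, 0.8, 5.0]
grip_width: 0.0655
```

```bash
python3 - <<'E'
from h import *
st()
print(get_obs()["moment"])
E
```

```text
t 48.0 tcp [ 437.4 -282.3  -14.7] yaw -26.59 zt [-0.e+00  3.e-04 -1.e+00] F [-2.2  0.8  5. ] w 65.5
[0.26901969 0.33758587 0.01430331]
```

servo_tool:
  increments: [0, 0, -0.5, 0, 0, 0, 58, 0, 0, -1, 0, 0, 0, 58, 0, 0, -1.5, 0, 0, 0, 58, 0, 0, -2, 0, 0, 0, 58, 0, 0, -2, 0, 0, 0, 58, 0, 0, -2, 0, 0, 0, 58, 0, 0, -2, 0, 0, 0, 58, 0, 0, -2, 0, 0, 0, 58]

```text
clock: 49.0
tcp_pos: [0.4375, -0.2824, -0.0017]
orientation: [-3.057, 0.722, -0.0]
contact_force: [0.1, 0.1, -0.1]
grip_width: 0.0653
```

```bash
python3 - <<'E'
from h import *
st()
C,p,d,o=snap("wrist","w17")
P=cloud(C,d)
for r in(120,180,240,300,325): print([P[r,c].round(4).tolist() for c in (215,255,300)])
E
```

```text
t 49.0 tcp [ 437.5 -282.4   -1.7] yaw -26.58 zt [ 1.e-04  0.e+00 -1.e+00] F [ 0.1  0.1 -0.1] w 65.3
[[0.4557, -0.2126, 0.0539], [0.4694, -0.2194, 0.0541], [0.4847, -0.227, 0.054]]
[[0.4442, -0.2333, 0.0538], [0.4588, -0.2405, 0.0541], [0.4751, -0.2489, 0.0531]]
[[0.4312, -0.2569, 0.0539], [0.4468, -0.2645, 0.0543], [0.4643, -0.2726, 0.0553]]
[[0.4164, -0.2839, 0.0541], [0.4332, -0.2917, 0.0548], [0.4517, -0.3014, 0.0543]]
[[0.4096, -0.2961, 0.0544], [0.4269, -0.3044, 0.0548], [0.4461, -0.3138, 0.0549]]
```

servo_tool:
  increments: [0, 0, -2, 0, 0, 0, 58, 0, 0, -2, 0, 0, 0, 58, 0, 0, -2.5, 0, 0, 0, 58, 0, 0, -3, 0, 0, 0, 58, 0, 0, -3, 0, 0, 0, 58, 0, 0, -3, 0, 0, 0, 58, 0, 0, -3, 0, 0, 0, 58, 0, 0, -3, 0, 0, 0, 58]

```text
clock: 50.05
tcp_pos: [0.4375, -0.2824, 0.0199]
orientation: [-3.057, 0.722, -0.0]
contact_force: [-0.4, -0.8, -0.4]
grip_width: 0.0651
```

servo_tool:
  increments: [0, 0, -5, 0, 0, 0, 58, 0, 0, -8, 0, 0, 0, 58, 0, 0, -12, 0, 0, 0, 58, 0, 0, -14, 0, 0, 0, 58, 0, 0, -14, 0, 0, 0, 58, 0, 0, -8, 0, 0, 0, 58, 0, 0, -4, 0, 0, 0, 58, 0, 0, 0, 0, 0, 0, 58]

```text
clock: 51.05
tcp_pos: [0.4375, -0.2823, 0.0848]
orientation: [-3.057, 0.722, -0.0]
contact_force: [-0.7, 0.6, -0.2]
grip_width: 0.0653
```

```bash
python3 - <<'E'
from h import *
st()
C,p,d,o=snap("wrist","w18")
P=cloud(C,d)
for r in(120,180,240,300,325): print([P[r,c].round(4).tolist() for c in (215,255,300)])
for n in("top","scene"):
    z=np.load(n+"0.npz");C=cam(n);P=cloud(C,z["d"]);X,Y,Z=P[...,0],P[...,1],P[...,2]
    # colour-based rack contour
    m=((X>.4)&(X<.53)&(Y>.15)&(Y<.36)&(Z>.014)).astype(np.uint8)
    c=np.concatenate(cv2.findContours(m,cv2.RETR_EXTERNAL,cv2.CHAIN_APPROX_NONE)[0])
    print(n,cv2.minAreaRect(plane(C,c.reshape(-1,2),.024)[:,:2].astype(np.float32)*1000))
plan([(520,0,100,24.5,12),(459.5,256.8,100,-4,12)],58)
E
```

```text
t 51.05 tcp [ 437.5 -282.3   84.8] yaw -26.57 zt [ 2.e-04 -0.e+00 -1.e+00] F [-0.7  0.6 -0.2] w 65.3
[[0.4558, -0.2125, 0.141], [0.4694, -0.2193, 0.1409], [0.4846, -0.2269, 0.1408]]
[[0.4443, -0.2332, 0.1406], [0.4589, -0.2402, 0.1416], [0.4751, -0.2484, 0.1409]]
[[0.4312, -0.2569, 0.1402], [0.4469, -0.2644, 0.1409], [0.4642, -0.2734, 0.1403]]
[[0.4166, -0.2836, 0.1409], [0.4332, -0.2916, 0.1413], [0.4517, -0.3014, 0.1406]]
[[0.4095, -0.2963, 0.1406], [0.427, -0.3041, 0.1415], [0.4461, -0.3138, 0.1413]]
top ((459.66473388671875, 256.5242004394531), (149.8196258544922, 48.12131881713867), 86.5357894897461)
scene ((460.1421203613281, 253.84075927734375), (154.66481018066406, 53.364173889160156), 85.22427368164062)
t 51.1 F [-0.  -0.2 -1. ] w 65.3
0 -4.4, -24.1, -1.3, -0, 0, -0.074, 58
0 -2.6, -24.4, -1.3, -0, 0, -0.074, 58
0 -0.8, -24.5, -1.3, -0, 0, -0.074, 58
0 1.1, -24.5, -1.3, -0, 0, -0.074, 58
0 2.9, -24.3, -1.3, -0, 0, -0.074, 58
0 4.6, -24.1, -1.3, -0, 0, -0.074, 58
0 6.4, -23.6, -1.3, -0, 0, -0.075, 58
0 8.2, -23.1, -1.3, -0, 0, -0.074, 58
1 9.9, -22.4, -1.3, -0, 0, -0.075, 58
1 11.5, -21.6, -1.2, -0, 0, -0.074, 58
1 13.1, -20.8, -1.3, -0, 0, -0.075, 58
1 14.5, -19.7, -1.2, -0, 0, -0.074, 58
1 4.3, -21.6, 0, -0, 0, 0.041, 58
1 3.4, -21.7, 0, -0, 0, 0.041, 58
1 2.5, -21.8, 0, -0, 0, 0.041, 58
1 1.6, -21.9, 0, -0, 0, 0.042, 58
2 0.7, -22, 0, -0, 0, 0.041, 58
2 -0.2, -22, 0, -0, 0, 0.042, 58
2 -1.2, -22, 0, -0, 0, 0.041, 58
2 -2, -21.9, 0, -0, 0, 0.042, 58
2 -3, -21.8, 0, -0, 0, 0.041, 58
2 -3.9, -21.6, 0, -0, 0, 0.042, 58
2 -4.7, -21.4, 0, -0, 0, 0.041, 58
2 -5.7, -21.3, 0, -0, 0, 0.042, 58
```

View pics/w18.png

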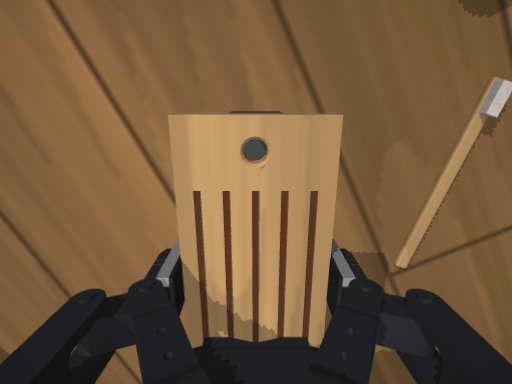

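```bash
python3 - <<'E'
from h import *
plan([(490,0,95,-15,8),(462,200,95,-4,8)],58)
E
```

```text
t 51.1 F [-0.  -0.2 -1. ] w 65.3
0 -9.9, -34.5, -1.3, -0, 0, -0.025, 58
0 -9, -34.7, -1.3, -0, 0, -0.025, 58
0 -8.2, -34.9, -1.3, -0, 0, -0.025, 58
0 -7.3, -35.1, -1.3, -0, 0, -0.025, 58
0 -6.4, -35.3, -1.3, -0, 0, -0.026, 58
0 -5.5, -35.5, -1.3, -0, 0, -0.025, 58
0 -4.6, -35.6, -1.3, -0, 0, -0.026, 58
0 -3.7, -35.7, -1.3, -0, 0, -0.025, 58
1 -9.9, -23.2, 0, -0, 0, -0.024, 58
1 -9.3, -23.5, 0, -0, 0, -0.024, 58
1 -8.7, -23.7, 0, -0, 0, -0.024, 58
1 -8.1, -23.9, 0, -0, 0, -0.024, 58
1 -7.6, -24.1, 0, -0, 0, -0.024, 58
1 -7, -24.3, 0, -0, 0, -0.024, 58
1 -6.4, -24.4, 0, -0, 0, -0.024, 58
1 -5.8, -24.5, 0, -0, 0, -0.024, 58
```

servo_tool:
  increments: [-4, -14, 0, 0, 0, -0.02, 58, -8, -26, -2, 0, 0, -0.025, 58, -8, -35, -2, 0, 0, -0.025, 58, -8, -36, -2, 0, 0, -0.025, 58, -7, -37, -2, 0, 0, -0.026, 58, -7, -38, -1, 0, 0, -0.025, 58, -6, -38, -1, 0, 0, -0.026, 58, -5, -38, -1, 0, 0, -0.025, 58]

```text
clock: 52.1
tcp_pos: [0.4824, -0.0163, 0.0954]
orientation: [-3.114, 0.414, 0.001]
contact_force: [0.6, -0.3, -1.4]
grip_width: 0.0654
```

```bash
python3 - <<'E'
from h import *
st()
plan([(462,200,95,-4,8)],58)
E
```

```text
t 52.1 tcp [482.4 -16.3  95.4] yaw -15.15 zt [-8.e-04  3.e-04 -1.e+00] F [ 0.6 -0.3 -1.4] w 65.4
t 52.1 F [ 0.6 -0.3 -1.4] w 65.4
0 -9.5, -25.4, 0.1, -0, 0, -0.024, 58
0 -8.9, -25.7, 0.1, -0, 0, -0.024, 58
0 -8.3, -25.9, 0, -0, 0, -0.024, 58
0 -7.7, -26, 0.1, -0, 0, -0.025, 58
0 -7, -26.2, 0, -0, 0, -0.024, 58
0 -6.4, -26.4, 0.1, -0, 0, -0.025, 58
0 -5.7, -26.6, 0, -0, 0, -0.024, 58
0 -5.1, -26.7, 0.1, -0, 0.001, -0.025, 58
```

servo_tool:
  increments: [-9, -35, 0, 0, 0, -0.024, 58, -8.5, -35, 0, 0, 0, -0.024, 58, -8, -32, 0, 0, 0, -0.024, 58, -7.5, -28, 0, 0, 0, -0.025, 58, -7, -24, 0, 0, 0, -0.024, 58, -6, -20, 0, 0, 0, -0.025, 58, -5, -15, 0, 0, 0, -0.024, 58, -5, -9, 0, 0, 0, -0.025, 58]

```text
clock: 53.1
tcp_pos: [0.4673, 0.1866, 0.0956]
orientation: [3.14, -0.11, -0.0]
contact_force: [0.2, -0.5, -0.4]
grip_width: 0.0648
```

```bash
python3 - <<'E'
from h import *
st()
C,p,d,o=snap("wrist","w19")
st()
P=cloud(C,d);Z=P[...,2]
m=((Z>.017)&(Z<.03)&(P[...,0]>.41)&(P[...,0]<.51)&(P[...,1]>.15)&(P[...,1]<.36)).astype(np.uint8)
k,l,s,c=cv2.connectedComponentsWithStats(m)
for i in range(1,k):
    if s[i,4]>100: Q=P[l==i][:,:2].astype(np.float32)*1000; print(s[i],np.median(Z[l==i]),cv2.minAreaRect(Q))
Q=P[m>0][:,:2].astype(np.float32)*1000; print(cv2.minAreaRect(Q),Q.max(0))
E
```

```text
t 53.1 tcp [467.3 186.6  95.6] yaw -4.01 zt [-1.e-04 -1.e-04 -1.e+00] F [ 0.2 -0.5 -0.4] w 64.8
t 53.15 tcp [466.7 187.6  95.5] yaw -3.89 zt [-7.e-04  3.e-04 -1.e+00] F [ 0.1  1.9 -1.5] w 65.7
[ 202    0   20  114 1592] 0.023411128260939176 ((442.1964416503906, 294.884521484375), (78.5795669555664, 10.403206825256348), 86.55168151855469)
[ 255    0   14  114 1514] 0.023440507900526708 ((479.9753723144531, 292.27227783203125), (78.66041564941406, 9.747678756713867), 86.8582763671875)
[256 139  11  20 165] 0.023266429906559527 ((475.1791687011719, 224.72903442382812), (16.062007904052734, 8.34509563446045), 86.08894348144531)
((459.8759765625, 275.42718505859375), (115.47185516357422, 48.0355224609375), 86.76883697509766) [486.85428 334.36523]
```

View pics/w19.png

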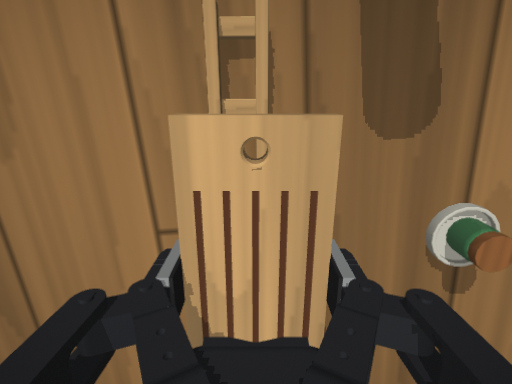

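servo_tool:
  increments: [0, 0, -8, 0, 0, 0, 58, 0, 0, -15, 0, 0, 0, 58, 0, 0, -20, 0, 0, 0, 58, 0, 0, -20, 0, 0, 0, 58, 0, 0, -15, 0, 0, 0, 58, 0, 0, -7, 0, 0, 0, 58, 0, 0, 0, 0, 0, 0, 58, 0, 0, 0, 0, 0, 0, 58]

```text
clock: 54.15
tcp_pos: [0.4672, 0.1856, 0.1802]
orientation: [3.139, -0.113, -0.001]
contact_force: [0.4, -0.7, -1.6]
grip_width: 0.0655
```

```bash
python3 - <<'E'
from h import *
st()
C,p,d,o=snap("wrist","w20")
P=cloud(C,d);Z=P[...,2]
m=((Z>.017)&(Z<.03)&(P[...,0]>.41)&(P[...,0]<.51)&(P[...,1]>.15)&(P[...,1]<.36)).astype(np.uint8)
k,l,s,c=cv2.connectedComponentsWithStats(m)
for i in range(1,k):
    if s[i,4]>100: Q=P[l==i][:,:2].astype(np.float32)*1000; print(s[i],np.median(Z[l==i]),cv2.minAreaRect(Q))
Q=P[m>0][:,:2].astype(np.float32)*1000; r=cv2.minAreaRect(Q);print(r,Q.max(0),cv2.boxPoints(r))
zc=o["tcp_pos"][2]-(-.0147)+.042
m=((abs(Z-zc)<.006)&(np.abs(np.mgrid[:384,:512][1]-256)<110)).astype(np.uint8)
k,l,s,c=cv2.connectedComponentsWithStats(m);i=1+np.argmax(s[1:,4])
Q=P[l==i][:,:2].astype(np.float32)*1000; r=cv2.minAreaRect(Q);print("plate",r,cv2.boxPoints(r))
E
```

```text
t 54.15 tcp [467.2 185.6 180.2] yaw -4.13 zt [-9.e-04 -6.e-04 -1.e+00] F [ 0.4 -0.7 -1.6] w 65.5
[255  25  10  89 818] 0.02346729040163445 ((479.47772216796875, 290.47247314453125), (84.51531219482422, 9.151541709899902), 86.47428894042969)
[217  26  14  88 883] 0.023474052105971643 ((442.0857849121094, 292.6097412109375), (83.72381591796875, 10.105447769165039), 86.41555786132812)
[256 139   9  19 141] 0.023315824507197325 ((474.57415771484375, 210.3607940673828), (20.658205032348633, 9.002326011657715), 86.70071411132812)
((459.0611877441406, 267.5133972167969), (132.85760498046875, 47.083526611328125), 86.47428894042969) [486.59793 334.69357] [[431.47885 202.65805]
 [478.47324 199.7626 ]
 [486.64352 332.36874]
 [439.64914 335.2642 ]]
plate ((469.1826477050781, 202.5994873046875), (111.40696716308594, 93.02751159667969), 85.37730407714844) [[418.33084 150.82593]
 [511.05576 143.32849]
 [520.0344  254.37305]
 [427.30954 261.87048]]
```

View pics/w20.png

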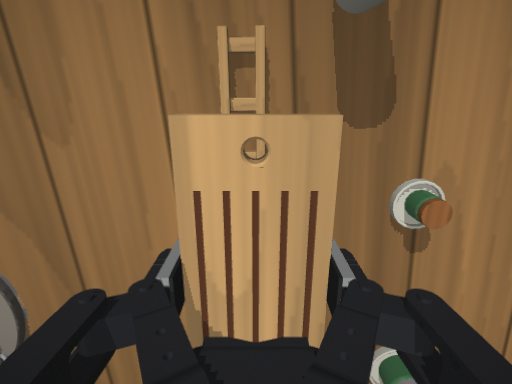

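```bash
python3 - <<'E'
from h import *
plan([(459,258.1,80,-3.5,8)],58)
E
```

```text
t 54.2 F [ 0.1  1.7 -1.1] w 65.4
0 -1.7, -9, 12.5, 0, 0, -0.001, 58
0 -1.6, -9, 12.5, 0, 0, -0.001, 58
0 -1.6, -9, 12.5, 0, 0, -0.001, 58
0 -1.6, -9, 12.5, 0, 0, -0.002, 58
0 -1.6, -9, 12.5, 0, 0, -0.001, 58
0 -1.6, -8.9, 12.5, 0, 0, -0.002, 58
0 -1.7, -9, 12.5, 0, 0, -0.001, 58
0 -1.6, -9, 12.5, 0.001, 0.001, -0.002, 58
```

servo_tool:
  increments: [-1, -5, 6, 0, 0, -0.001, 58, -2, -10, 14, 0, 0, -0.001, 58, -2, -13, 18, 0, 0, -0.002, 58, -2, -13, 18, 0, 0, -0.002, 58, -2, -12, 18, 0, 0, -0.002, 58, -2, -10, 14, 0, 0, -0.002, 58, -1.5, -6, 8, 0, 0, -0.001, 58, -0.5, -3, 4, 0, 0, 0, 58]

```text
clock: 55.2
tcp_pos: [0.4595, 0.2587, 0.0803]
orientation: [3.14, -0.096, -0.0]
contact_force: [0.2, -1.0, -1.0]
grip_width: 0.0654
```

servo_tool:
  increments: [0, 0, 5, 0, 0, 0, 58, 0, 0, 10, 0, 0, 0, 58, 0, 0, 14, 0, 0, 0, 58, 0, 0, 14, 0, 0, 0, 58, 0, 0, 10, 0, 0, 0, 58, 0, 0, 5, 0, 0, 0, 58, 0, 0, 0, 0, 0, 0, 58, 0, 0, 0, 0, 0, 0, 58]

```text
clock: 56.2
tcp_pos: [0.4599, 0.2587, 0.023]
orientation: [-3.14, 0.096, -0.001]
contact_force: [0.5, 0.2, -1.1]
grip_width: 0.0655
```

```bash
python3 - <<'E'
from h import *
st()
C,p,d,o=snap("wrist","w21")
plan([(459,258.1,-17,-3.5,8)],58)
P=cloud(C,d);Z=P[...,2]
zc=o["tcp_pos"][2]+.0147+.042
m=((abs(Z-zc)<.003)&(np.abs(np.mgrid[:384,:512][1]-256)<85)&(np.mgrid[:384,:512][0]<235)).astype(np.uint8)
Q=P[m>0][:,:2].astype(np.float32)*1000; r=cv2.minAreaRect(Q);print("plate",r,cv2.boxPoints(r))
m=((Z>.017)&(Z<.03)&(P[...,0]>.41)&(P[...,0]<.51)&(P[...,1]>.15)&(P[...,1]<.36)).astype(np.uint8)
if m.sum()>20: Q=P[m>0][:,:2].astype(np.float32)*1000; r=cv2.minAreaRect(Q);print("rack",r,cv2.boxPoints(r))
E
```

```text
t 56.2 tcp [459.9 258.7  23. ] yaw -3.5 zt [ 5.e-04  4.e-04 -1.e+00] F [ 0.5  0.2 -1.1] w 65.5
t 56.25 F [ 0.2 -0.  -1.3] w 65.4
0 -0.1, 0.1, 5, -0, -0, 0, 58
0 -0.1, 0.1, 5, -0, -0, 0, 58
0 -0.1, 0.1, 5, -0, -0, 0, 58
0 -0.1, 0.1, 5, -0, -0, 0, 58
0 -0.1, 0.1, 5, -0, -0, 0, 58
0 -0.1, 0.1, 5, -0, -0, 0, 58
0 -0.1, 0.1, 5, -0, -0, 0, 58
0 -0.1, 0, 5.1, -0.001, -0.001, 0, 58
plate ((463.1526184082031, 305.7376403808594), (50.33023452758789, 66.39131164550781), 86.46006774902344) [[428.4665  282.6702 ]
 [494.73114 278.5709 ]
 [497.83875 328.80508]
 [431.5741  332.9044 ]]
rack ((463.4939270019531, 331.1658020019531), (4.360482215881348, 47.28251647949219), 86.57927703857422) [[439.76468 330.40005]
 [486.96298 327.57883]
 [487.22318 331.93155]
 [440.02487 334.75278]]
```

View pics/w21.png

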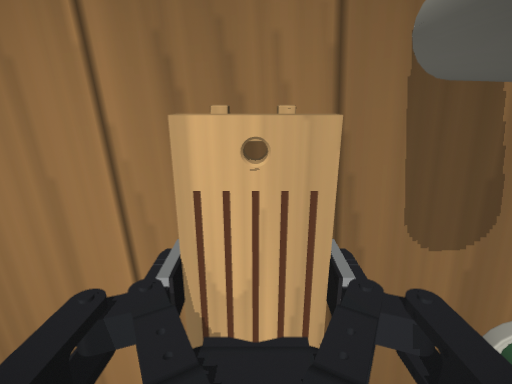

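servo_tool:
  increments: [-0.6, 0.3, 6, 0, 0, 0, 58, -0.6, 0.3, 9, 0, 0, 0, 58, 0, 0, 9, 0, 0, 0, 58, 0, 0, 7, 0, 0, 0, 58, 0, 0, 4, 0, 0, 0, 58, 0, 0, 2, 0, 0, 0, 58, 0, 0, 1, 0, 0, 0, 58, 0, 0, 0, 0, 0, 0, 58]

```text
clock: 57.25
tcp_pos: [0.4584, 0.2581, -0.0152]
orientation: [-3.14, 0.096, -0.0]
contact_force: [0.3, 0.2, -0.2]
grip_width: 0.0657
```

servo_tool:
  increments: [0, 0, 1, 0, 0, 0, 58, 0, 0, 1, 0, 0, 0, 58, 0, 0, 0.6, 0, 0, 0, 58, 0, 0, 0.5, 0, 0, 0, 58, 0, 0, 0.4, 0, 0, 0, 58, 0, 0, 0, 0, 0, 0, 58, 0, 0, 0, 0, 0, 0, 58, 0, 0, 0, 0, 0, 0, 58]

```text
clock: 58.25
tcp_pos: [0.4583, 0.2581, -0.0188]
orientation: [-3.14, 0.096, -0.0]
contact_force: [-0.1, 0.7, -1.4]
grip_width: 0.0656
```

servo_tool:
  increments: [0, 0, 0.6, 0, 0, 0, 58, 0, 0, 0.4, 0, 0, 0, 58, 0, 0, 0.3, 0, 0, 0, 58, 0, 0, 0.3, 0, 0, 0, 58, 0, 0, 0, 0, 0, 0, 58, 0, 0, 0.2, 0, 0, 0, 58, 0, 0, 0, 0, 0, 0, 58, 0, 0, 0, 0, 0, 0, 58]

```text
clock: 59.25
tcp_pos: [0.4583, 0.258, -0.0206]
orientation: [-3.14, 0.096, -0.0]
contact_force: [0.0, -0.1, -1.3]
grip_width: 0.0655
```

servo_tool:
  increments: [0, 0, 0.3, 0, 0, 0, 58, 0, 0, 0, 0, 0, 0, 58, 0, 0, 0.3, 0, 0, 0, 58, 0, 0, 0, 0, 0, 0, 58, 0, 0, 0.2, 0, 0, 0, 58, 0, 0, 0, 0, 0, 0, 58, 0, 0, 0, 0, 0, 0, 58, 0, 0, 0, 0, 0, 0, 58]

```text
clock: 60.25
tcp_pos: [0.4583, 0.2581, -0.0207]
orientation: [-3.14, 0.096, 0.0]
contact_force: [-3.9, -1.2, 11.0]
grip_width: 0.0652
```

```bash
python3 - <<'E'
from h import *
st()
C,p,d,o=snap("wrist","w22")
P=cloud(C,d)
for r in(130,180,240,300,325): print([P[r,c].round(4).tolist() for c in (215,255,300)])
E
```

```text
t 60.25 tcp [458.3 258.1 -20.7] yaw -3.5 zt [-2.e-04  6.e-04 -1.e+00] F [-3.9 -1.2 11. ] w 65.2
[[0.4474, 0.3255, 0.0349], [0.4628, 0.3246, 0.0347], [0.4799, 0.3237, 0.0361]]
[[0.4453, 0.3056, 0.0345], [0.4616, 0.3047, 0.035], [0.4798, 0.3036, 0.0348]]
[[0.4429, 0.2794, 0.036], [0.46, 0.278, 0.0353], [0.4792, 0.2774, 0.0363]]
[[0.4395, 0.2481, 0.0349], [0.4581, 0.247, 0.0349], [0.479, 0.2453, 0.0344]]
[[0.4379, 0.2333, 0.0342], [0.4573, 0.2334, 0.0357], [0.4786, 0.2323, 0.0358]]
```

Seated flat. Release and rise, slow at first.

servo_tool:
  increments: [0, 0, -0.4, 0, 0, 0, 64, 0, 0, 0, 0, 0, 0, 67, 0, 0, 0, 0, 0, 0, 71, 0, 0, 0, 0, 0, 0, 76, 0, 0, 0, 0, 0, 0, 78, 0, 0, 0, 0, 0, 0, 78, 0, 0, -10, 0, 0, 0, 78, 0, 0, -25, 0, 0, 0, 78]

```text
clock: 61.3
tcp_pos: [0.4576, 0.2575, 0.0141]
orientation: [3.139, -0.096, -0.002]
contact_force: [0.5, 0.1, 1.2]
grip_width: 0.078
```

servo_tool:
  increments: [0, 0, -40, 0, 0, 0, 85, 0, 0, -45, 0, 0, 0, 85, 0, 0, -45, 0, 0, 0, 85, 0, 0, -45, 0, 0, 0, 85, 0, 20, -30, 0, 0, 0, 85, 0, 20, -10, 0, 0, 0, 85, 0, 10, 0, 0, 0, 0, 85, 0, 0, 0, 0, 0, 0, 85]

```text
clock: 62.3
tcp_pos: [0.4545, 0.207, 0.2279]
orientation: [3.139, -0.098, -0.003]
contact_force: [0.6, 0.3, -0.3]
grip_width: 0.0852
```

```bash
python3 - <<'E'
from h import *
st()
C,p,d,o=snap("wrist","w23")
P=cloud(C,d);Z=P[...,2]
def big(m):
    k,l,s,c=cv2.connectedComponentsWithStats(m.astype(np.uint8));i=1+np.argmax(s[1:,4]);Q=P[l==i];return np.median(Q[:,2]).round(4),cv2.minAreaRect(Q[:,:2].astype(np.float32)*1000)
print("plate",big((Z>.032)&(Z<.042)&(P[...,1]>.15)))
m=(Z>.02)&(Z<.028)&(P[...,1]>.15)&(P[...,1]<.35)&(P[...,0]<.5)&(P[...,0]>.42)
Q=P[m]*1000;print("rack ends",len(Q),Q[Q[:,1]>300].mean(0) if len(Q) else 0)
for n in("top","scene"):
    C,p,d,o=snap(n,n+"9")
    P=cloud(C,d);Z=P[...,2];X,Y=P[...,0],P[...,1]
    for t,b in dict(sjar=(.62,.72,.07,.18,.036,.06),bjar=(.6,.72,-.2,-.09,.046,.07),case=(.39,.53,-.07,.08,.03,.045),plate=(.4,.53,.16,.36,.031,.045),tumbler=(.5,.65,.3,.45,.08,.1)).items():
        m=(X>b[0])&(X<b[1])&(Y>b[2])&(Y<b[3])&(Z>b[4])&(Z<b[5]);Q=P[m]
        if len(Q)>5: print(n,t,len(Q),np.median(Q[:,2]).round(4),[np.round(v,1).tolist() for v in cv2.minAreaRect(Q[:,:2].astype(np.float32)*1000)])
E
```

```text
t 62.3 tcp [454.5 207.  227.9] yaw -3.58 zt [-1.7e-03 -9.0e-04 -1.0e+00] F [ 0.6  0.3 -0.3] w 85.2
plate (np.float64(0.0355), ((458.8548278808594, 258.48321533203125), (142.76101684570312, 66.06585693359375), 86.6100845336914))
rack ends 34 [467.09672423 330.76903549  23.852002  ]
top sjar 112 0.0462 [[668.2, 124.9], [32.7, 32.5], 2.1]
top bjar 258 0.0562 [[658.2, -143.5], [49.6, 50.1], 86.5]
top case 624 0.0381 [[460.3, 5.2], [60.3, 90.0], 30.8]
top plate 485 0.0365 [[457.4, 220.8], [70.4, 65.9], 86.7]
top tumbler 155 0.0894 [[587.9, 367.1], [67.1, 65.2], 89.5]
scene sjar 153 0.0453 [[666.7, 124.4], [34.8, 33.3], 87.2]
scene bjar 473 0.0555 [[658.1, -144.7], [49.5, 51.5], 38.9]
scene case 717 0.0379 [[458.8, 4.6], [60.6, 91.0], 31.6]
scene plate 876 0.0355 [[457.7, 258.0], [147.2, 68.7], 85.8]
scene tumbler 177 0.0873 [[585.6, 366.4], [66.6, 69.3], 11.1]
```

View pics/w23.png

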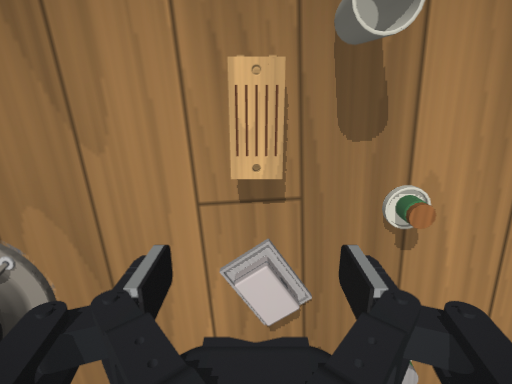

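View pics/scene9.png

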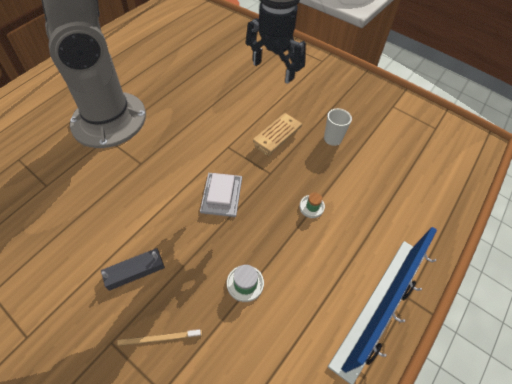

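```bash
python3 -c "
from bench import *
print(hand_in())"
```

```text
the job is handed in; nothing more can be done
None
```

The stack is apart and I've handed the job in at about 62 s; no verdict was reported. I worked in the order asked:

- **Small jar:** it stands in the small dish, about 1–3 mm off centre.
- **Big jar:** it stands in the big dish, within about 2 mm of centre.
- **Soap case:** it lies flat in the tray. Its top is at 38 mm and it lines up with the tray to within about 1°.
- **Drain plate:** I lifted it level and straight off its pins. It now lies flat on the rack, about 1–1.5 mm from centre, with its top at 35.5 mm.

Each piece was lowered slowly until contact, with at most about 13 N on the tool at the end-of-move readings. In the last pictures the gripper is clear of everything. The tumbler measures within about 2 mm of where it started. The toothbrush looks unmoved, but I judged that by eye.

**What disagreed:**
- **Fingertip position:** the real fingertips sit about 27 mm farther back than the reported TCP. My first try at the soap case therefore closed on air above it. Nothing moved, and the second grasp went deeper and held.
- **Jar grips:** for the same reason, both jars were held near their top edges. They stayed upright.
- **Rack position:** the wrist and top cameras disagreed by about 2 mm along the rack, so I placed the plate between the two readings and checked it against the rack's visible far end.

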